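Lock the arbor, find the socket, crack the cutter nut

TASK

The cutter wheel on the arbor in the locking station of the green bench fixture has to come off: first lock that arbor by sliding the flat steel plate with the red tab through the guide until its shoulders are fully home. Then find which of the three sockets really fits that arbor's nut (not too small to go on, not so big that it slips round), putting any that does not fit back down upright in the tray or on the bench, seat it all the way down on the nut and turn the nut loose by about an eighth of a turn anticlockwise. Finish still gripping that socket, fully seated on the nut, with the plate still home, the other sockets standing upright and the rest of the bench left alone.

Things in the scene. Friction and masses are not known exactly. Their poses are not given: they have to be found in the camera images.
- fixture: Green block fixed on the bench, with two upright arbors. Origin: on the bench under the locking station's axis; z up. Block top 20 mm high (x -38 to 44 mm, y -41 to 121 mm); on its -x side a ledge, also 20 mm high, 46 mm wide, out to x = -98 mm, carries the guide. The plain parking station is 80 mm to +y.
- station (a point): Axis of the locking station (the one behind the guide) at the block's top, 20 mm high; axes as the fixture's. The arbor here has a 56 mm flange (20 to 34 mm high) with a 21.5 mm drive slot facing the guide, up to 4 deg off at first: the plate's tapered tip turns it true. Above it a 64 mm cutter wheel (42 to 47 mm high), a 36 mm washer (to 52 mm) and the nut.
- guide_mouth (a point): Middle of the guide's mouth, on the ledge (20 mm high, 58 mm before the station's axis); axes as the fixture's. The guide is a tunnel along +x: 24 mm long, 21.5 mm wide, 7.5 mm high, floor level with the ledge; first 8 mm flared by 3 mm a side, and 2 mm upward. Outside 43.5 mm wide, up to 38 mm above the bench.
- lock_plate: Loose flat steel plate, 6 mm thick. Tongue 20 mm wide along +x, tapered tip 63.5 mm ahead of the origin; behind it a 34 mm wide head whose shoulders, 20 mm ahead of the origin, stop at the guide's mouth when home (underside on the ledge). Upright red tab on the head: 26 mm long (x), 10 mm thick (y), top 40 mm above the underside. Origin: underside, below the tab; z up. 0.09 kg.
- nut_a_seat (a point): Hex nut on one of the two arbors; point at its centre, underside, on the washer (52 mm above the bench). One arbor has a 19 mm nut, the other 24 mm; which stands in the locking station is found by looking or trying. 15 mm high, top 2.5 mm tapered 1.5 mm a side; the stud ends 5.5 mm above it. z up; flats look along +-x and every 60 deg; axes turn with the nut.
- nut_b_seat (a point): Hex nut on one of the two arbors; point at its centre, underside, on the washer (52 mm above the bench). One arbor has a 19 mm nut, the other 24 mm; which stands in the locking station is found by looking or trying. 15 mm high, top 2.5 mm tapered 1.5 mm a side; the stud ends 5.5 mm above it. z up; flats look along +-x and every 60 deg; axes turn with the nut.
- nut_a (a joint): How far nut_a is unscrewed on its arbor, rad: 0 tight (the start), growing anticlockwise seen from above; it goes no tighter. Needs about 0.3 N m and stays where left. An arbor that is not locked simply turns along with its nut.
- nut_b (a joint): How far nut_b is unscrewed on its arbor, rad: 0 tight (the start), growing anticlockwise seen from above; it goes no tighter. Needs about 0.3 N m and stays where left. An arbor that is not locked simply turns along with its nut.
- socket_tray: Black open tray for the sockets, 182 x 62 mm, 14 mm high, fixed; three compartments 55 mm by 54 mm in a row along its x, 59 mm apart. Origin: centre of its underside; inner floor 4 mm above the bench.
- socket_small: Smallest steel socket, mouth down, for a 19 mm nut: hexagonal mouth 20.5 mm across flats, 30 mm deep; outside 29 mm, cylindrical for 34 mm. Black flat hand grip fixed on top: 32 mm long (x), 12 mm thick (y), 51 to 75 mm above the mouth. Origin: centre of the mouth; z up the axis; flats look along +-x and every 60 deg. Loose, about 0.1 kg.
- socket_medium: Middle steel socket, mouth down, for a 24 mm nut: hexagonal mouth 25.5 mm across flats, 30 mm deep; outside 35 mm, cylindrical for 34 mm. Black flat hand grip fixed on top: 32 mm long (x), 12 mm thick (y), 51 to 75 mm above the mouth. Origin: centre of the mouth; z up the axis; flats look along +-x and every 60 deg. Loose, about 0.1 kg.
- socket_large: Largest steel socket, mouth down, for a 30 mm nut: hexagonal mouth 31.5 mm across flats, 30 mm deep; outside 42 mm, cylindrical for 34 mm. Black flat hand grip fixed on top: 32 mm long (x), 12 mm thick (y), 51 to 75 mm above the mouth. Origin: centre of the mouth; z up the axis; flats look along +-x and every 60 deg. Loose, about 0.1 kg.
- tape_1: Bystander: roll of tape, 55 mm.
- round_pot: Bystander: small round pot, 62 mm, 35 mm high.
- loupe_1: Bystander: black eye loupe, 38 mm.
- lock_cylinder: Bystander: steel lock cylinder, 65 mm long.

How it is judged:
On the way, in this order (a step that is already met when the one before it is completed fails the run):
1. the lock plate is fully home in the guide and the drive slot (x of lock_plate in the frame of fixture above -0.083 m and y of lock_plate in the frame of fixture between -0.005 and 0.005 m and z of lock_plate in the frame of fixture between 0.017 and 0.023 m and angle between the x axis of lock_plate and the x axis of fixture, either way round below 0.08 rad and angle between lock_plate's own z axis and vertical below 0.08 rad), for 0.2 s.
2. the socket that fits is fully seated on the nut in the locking station (((horizontal distance between nut_a_seat and station below 0.012 m and horizontal distance between socket_small and nut_a_seat below 0.004 m and z of socket_small in the frame of nut_a_seat below 0.004 m and angle between socket_small's own z axis and vertical below 0.07 rad) or (horizontal distance between nut_b_seat and station below 0.012 m and horizontal distance between socket_medium and nut_b_seat below 0.004 m and z of socket_medium in the frame of nut_b_seat below 0.004 m and angle between socket_medium's own z axis and vertical below 0.07 rad))), for 0.2 s.
At the end, for the whole second after the job is handed in: Plate home within 5 mm and 0.08 rad. The socket of the nut's own size sits on the nut in the locking station, mouth within 4 mm of the washer and axis, upright within 0.07 rad, gripped with over 2 N; nut unscrewed 0.35 to 1.3 rad. Other sockets upright (0.15 rad) and still on tray or bench (all of step 1 and (((horizontal distance between nut_a_seat and station below 0.012 m and horizontal distance between socket_small and nut_a_seat below 0.004 m and z of socket_small in the frame of nut_a_seat below 0.004 m and angle between socket_small's own z axis and vertical below 0.07 rad) and value of joint nut_a between 0.35 and 1.3 rad and contact force between the fingers and socket_small above 2 N and angle between each of socket_medium, socket_large's own z axis and vertical below 0.15 rad and height (world z) of each of socket_medium, socket_large below 0.02 m and linear speed of each of socket_medium, socket_large below 0.03 m/s) or ((horizontal distance between nut_b_seat and station below 0.012 m and horizontal distance between socket_medium and nut_b_seat below 0.004 m and z of socket_medium in the frame of nut_b_seat below 0.004 m and angle between socket_medium's own z axis and vertical below 0.07 rad) and value of joint nut_b between 0.35 and 1.3 rad and contact force between the fingers and socket_medium above 2 N and angle between each of socket_small, socket_large's own z axis and vertical below 0.15 rad and height (world z) of each of socket_small, socket_large below 0.02 m and linear speed of each of socket_small, socket_large below 0.03 m/s))); the arm keeps its last pose, push and grip.
It fails at once if a bystander (tape, pot, loupe, lock cylinder) is pushed out of its place by over 30 mm (distance of any of tape_1, round_pot, loupe_1, lock_cylinder from where it was at the start of the episode above 0.03 m).
It also fails if it takes over 72 s, if anything falls off the work surface, if the arm or the gripper's body presses on something with over 40 N, if the wrist force passes 120 N, or if a joint passes its speed limit or range.

ROBOT

A 7-joint arm with a two-finger parallel gripper is mounted at the origin on a cart in front of the work surface, level with it; the furniture and walls round the work are solid. World frame = base frame: x ahead of the robot, y to its left, z up, the work surface at z = 0. Lengths are in m, angles in rad, forces in N, time in s.
With the tool pointing down it reaches from about 0.4 to 0.85 m from the base axis. Payload 4.5 kg.
Tool frame: the origin (TCP) lies at the very end of the fingers, on their centre line; the grasp point (between the pads) lies 19 mm behind it; z points along the fingers, y is the direction in which the jaws open and shut (so a half turn about z gives the same grasp; the last joint's range is limited). The gripper opens to 88 mm and grips with 3 to 60 N. Pads are 18 mm wide; open, the fingers measure 123 mm over their backs; the gripper's body (75 mm by 187 mm) begins 45 mm behind the grasp point.
Start: joints at [-1.097, 0.689, -0.195, 1.565, 0.157, 0.902, -0.215], TCP at [0.266, 0.566, 0.239] pointing down, gripper open.
Joint ranges: [-3.01, 3.01], [-0.46, 2.08], [-1.47, 1.51], [0.13, 2.56], [-1, 4.14], [0.04, 2.09], [-2.66, 2.66]. Speed limits (rad/s): [2.57, 2.57, 3.14, 3.14, 3.14, 3.14, 3.14].

INTERFACE

Orientations are given as a unit quaternion [x, y, z, w].
In Python, from plant import telemetry, imaging, r gives the robot as it stands.
- The arm moves only by the shell command python3 -m creep 'ROWS' [FORCE]. ROWS is JSON, a list of rows, each a list of 5 numbers: the closure in counts, from 0 (fully open) to 255 (shut), then the shift along the tool's x, y, z in m, then the turn about the tool's z in degrees. In form: [[fingers, x, y, z, yaw], ...]. A call has 1 to 10 rows; each row is the pose to reach, as a shift and turn from the pose commanded when the call began, along the tool's axes at that moment; what a row does not reach only later rows make up. A row lasts 1/8 s, in which the tool goes at most 62.5 mm and 10.7 degrees, less where a joint would pass 70% of its speed; a pose out of reach is approached as far as the arm can. A call with a gripper value outside its range is refused whole. The fingers move at their own pace and stop on an object; FORCE is the grip in N (left out, the last holds). Time passes only in rows, so rows that repeat a pose let the fingers close. It gives the time, the measured TCP pose, the force and the opening at its end, in the units of the state.
- telemetry.get_state(): the state, without advancing time (a new reading comes with each control period).
- imaging.snapshot(name): name is "scene" or "top"; returns a dict with "image" (420x560x3 uint8, blue, green, red), "camera_matrix" (3x3 intrinsics, pixels), "R" (3x3) and "t" (3): a world point X has camera coordinates R X + t. Camera axes: x right, y down, z forward; pixel columns grow to the right and rows downward; lengths in m; the calibration is good to about 2 mm. A picture is of the moment at which its call begins. There is no depth.
- r.finish_job(): hands the job in, once; it reports no verdict.
Trained networks look in a picture, given as the dict that the camera call returned (one of the last four; its "shot" number tells which), for a name from the list of things; names that differ only in an ending like _2 or _b are one class to them, and where a whole thing is asked for, a point or a joint stands for the part that bears it (a point fixed in the world has none). Each returns a list of dicts, best first, with "score" (0 to 1); they miss things now and then, are a little off and sometimes report something else, mostly with a low value. They report only what shows in the picture. A call takes as long as a camera call.
- imaging.boxes_of(picture, target): "rect" ([left, top, right, bottom] in pixels, round what is visible of it).
- imaging.trace(picture, target): "pixels" (420x560 bool, what is visible of it) and "rect" ([left, top, right, bottom] in pixels, round what is visible of it).
- imaging.place_of(picture, target): "location" ([row, column] in pixels: a listed point, or the origin of a listed thing).
The state is a dict: "clock": time; "q": joint angles; "qd": joint speeds; "joint_torque": joint torques, N m; "tool_pos": TCP position; "eef_rot": TCP orientation; "contact_force": force on the tool from outside, world axes, zero at the start; "moment": the same for the moment, N m; "opening": opening from 0.0 (shut) to 1.0 (fully open).
Only numpy, scipy, OpenCV 4.12 (cv2) and the standard library are available. Lean on these libraries where they do the work, as an engineer would, in place of code of your own. Each camera call takes 0.05 s, during which the arm holds its last target.

## Working session

There is one attempt and no reset: what is moved stays moved. The work goes in short steps, Python scripts to look and compute and a shell command to move; the robot and the scene stay as the last step left them, time stands still between calls to the robot, and variables do not carry over. Pictures are saved under pics/ and viewed, and the job is handed in when it is done.

```bash
ls; mkdir -p pics
python3 - <<'E'
from plant import telemetry, imaging, r
import cv2, numpy as np
print(telemetry.get_state())
for n in ("scene","top"):
    p=imaging.snapshot(n); cv2.imwrite(f"pics/{n}0.png",p["image"])
    print(n,p["camera_matrix"],p["R"],p["t"],p.get("shot"))
    for t in ["fixture","lock_plate","socket_tray","socket_small","socket_medium","socket_large","nut_a_seat","station","guide_mouth","tape_1","round_pot","loupe_1","lock_cylinder"]:
        try: print(t,[(np.round(d["location"],1).tolist(),round(d["score"],2)) for d in imaging.place_of(p,t)][:4])
        except Exception as e: print(t,e)
E
```

```text
pics
{'clock': 0.0, 'q': array([-1.09720966,  0.68998548, -0.19455098,  1.56636269,  0.15729886,
        0.90250969, -0.21509278]), 'qd': array([-2.45115435e-04, -2.19183029e-03,  1.26565332e-04, -1.68431790e-03,
        1.15150943e-03,  1.24677095e-03, -8.51585755e-05]), 'joint_torque': array([ 3.47342220e-04, -5.27560937e+01, -1.26675412e+00, -1.53421265e+01,
       -5.26391377e-02,  6.67342290e-03,  1.75157588e-04]), 'tool_pos': array([0.26584299, 0.56492636, 0.23790508]), 'eef_rot': array([ 2.18066010e-01,  9.75933574e-01, -9.23671810e-04, -1.48034041e-04]), 'contact_force': array([-0.03665186,  0.5470997 ,  0.24575386]), 'moment': array([0.0159286 , 0.00889193, 0.05990865]), 'opening': 0.9986944842575736}
scene [[422.25297524   0.         269.61146966]
 [  0.         422.25297524 214.5821678 ]
 [  0.           0.           1.        ]] [[ 0.47797835 -0.87833021 -0.00852809]
 [-0.6396943  -0.34142887 -0.68863454]
 [ 0.60193679  0.33460777 -0.72505844]] [-0.35160071  0.3799328   0.67186318] 1
fixture [([213.9, 321.6], 0.94)]
lock_plate [([258.3, 215.8], 0.69)]
socket_tray [([218.6
[... 716 characters left out ...]
0.98147324  0.01808355 -0.19074398]
 [ 0.19048799 -0.01497105 -0.98157536]] [-0.08639515  0.5864979   1.33318862] 2
fixture [([176.3, 301.5], 0.81)]
lock_plate [([255.3, 251.9], 0.75)]
socket_tray [([256.4, 352.2], 0.72)]
socket_small [([256.1, 374.3], 0.59), ([263.0, 333.2], 0.49)]
socket_medium [([257.9, 347.8], 0.48)]
socket_large [([256.0, 374.1], 0.72)]
nut_a_seat [([168.2, 273.4], 0.46)]
station [([174.0, 301.2], 0.68)]
guide_mouth [([194.0, 301.0], 0.94), ([208.8, 383.2], 0.28)]
tape_1 [([250.9, 167.9], 0.67), ([196.3, 300.8], 0.39)]
round_pot [([192.1, 358.1], 0.81)]
loupe_1 [([243.3, 201.7], 0.66)]
lock_cylinder [([210.3, 381.4], 0.71), ([173.6, 302.0], 0.43), ([194.7, 358.0], 0.3)]
```

Run:
```python
import cv2
a=cv2.imread("pics/scene0.png")[150:350,130:420]; cv2.imwrite("pics/s0c.png",cv2.resize(a,None,fx=2.7,fy=2.7,interpolation=2))
a=cv2.imread("pics/top0.png")[130:290,150:410]; cv2.imwrite("pics/t0c.png",cv2.resize(a,None,fx=3,fy=3,interpolation=2))
```

```text
(no output)
```

View pics/s0c.png

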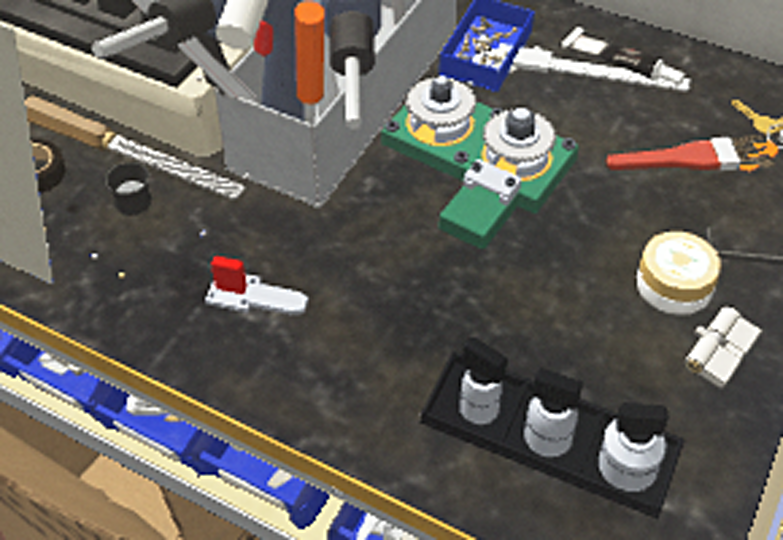

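View pics/t0c.png

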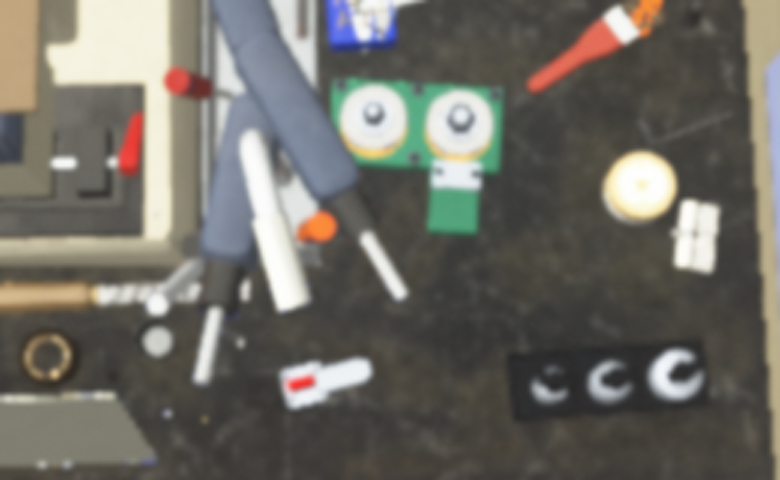

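View pics/top0.png

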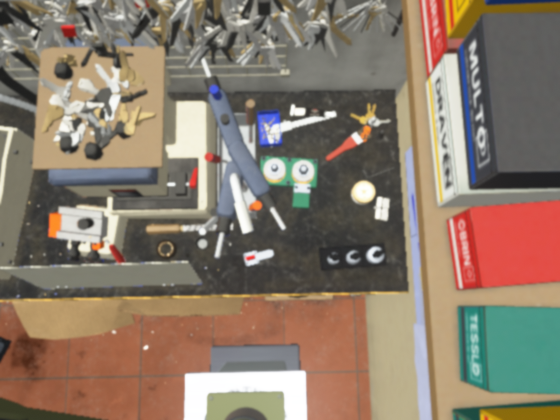

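```bash
cat > h.py <<'E'
from plant import telemetry, imaging, r
import cv2, numpy as np
def ray(p,row,col,z):
    K,R,t=map(np.array,(p["camera_matrix"],p["R"],p["t"]))
    d=R.T@np.linalg.solve(K,[col,row,1.]); c=-R.T@t
    return c+d*(z-c[2])/d[2]
def proj(p,X):
    K,R,t=map(np.array,(p["camera_matrix"],p["R"],p["t"]))
    u=K@(R@np.array(X)+t); return u[:2]/u[2]
E
python3 - <<'E'
from h import *
a=imaging.snapshot("scene"); b=imaging.snapshot("top")
print("tcp px",proj(a,[.266,.566,.239]),proj(b,[.266,.566,.239]), "cams",-np.array(a["R"]).T@a["t"],-np.array(b["R"]).T@b["t"])
Z=dict(fixture=0,lock_plate=0,socket_tray=0,socket_small=.004,socket_medium=.004,socket_large=.004,nut_a_seat=.052,station=.02,guide_mouth=.02,tape_1=0,round_pot=0,loupe_1=0,lock_cylinder=0)
for t,z in Z.items():
  for n,p in(("scene",a),("top",b)):
    print(t,n,[(ray(p,*d["location"],z).round(3).tolist(),round(d["score"],2)) for d in imaging.place_of(p,t)][:3])
E
python3 -c "
import cv2
a=cv2.imread('pics/scene0.png');cv2.imwrite('pics/s0f.png',cv2.resize(a,None,fx=1.4,fy=1.4,interpolation=2))
cv2.imwrite('pics/nuts.png',cv2.resize(a[170:230,265:345],None,fx=9,fy=9,interpolation=2))"
```

```text
tcp px [-90.68063372 140.86477974] [-14.96196463 337.22110428] cams [ 0.00667921 -0.40391214  0.74577643] [ 0.31989531 -0.07701807  1.4214679 ]
fixture scene [([0.686, -0.164, 0.0], 0.95)]
fixture top [([0.688, -0.168, 0.0], 0.96), ([0.692, -0.168, 0.0], 0.4)]
lock_plate scene [([0.457, -0.014, 0.0], 0.94)]
lock_plate top [([0.456, -0.021, 0.0], 0.54)]
socket_tray scene [([0.454, -0.296, 0.0], 0.87)]
socket_tray top [([0.463, -0.366, 0.0], 0.74), ([0.475, 0.22, 0.0], 0.68), ([0.457, -0.291, 0.0], 0.64)]
socket_small scene []
socket_small top [([0.7, -0.175, 0.004], 0.59), ([0.435, -0.244, 0.004], 0.4)]
socket_medium scene [([0.446, -0.301, 0.004], 0.66)]
socket_medium top [([0.446, -0.297, 0.004], 0.73)]
socket_large scene [([0.457, -0.36, 0.004], 0.92)]
socket_large top [([0.455, -0.353, 0.004], 0.57)]
nut_a_seat scene [([0.687, -0.083, 0.052], 0.52), ([0.659, -0.168, 0.052], 0.23)]
nut_a_seat top [([0.694, -0.086, 0.052], 0.52), ([0.454, -0.35, 0.052], 0.29)]
station scene [([0.693, -0.16, 0.02], 0.81)]
station top [([0.692, -0.165, 0.02], 0.87), ([0.442, -0.283, 0.02], 0.67), ([0.45, -0.359, 0.02], 0.24)]
guide_mouth scene [([0.634, -0.164, 0.02], 0.77), ([0.613, -0.331, 0.02], 0.54)]
guide_mouth top [([0.621, -0.156, 0.02], 0.81)]
tape_1 scene [([0.481, 0.22, 0.0], 0.67)]
tape_1 top [([0.478, 0.223, 0.0], 0.6)]
round_pot scene [([0.629, -0.33, 0.0], 0.67)]
round_pot top [([0.632, -0.331, 0.0], 0.7), ([0.631, -0.153, 0.0], 0.64)]
loupe_1 scene []
loupe_1 top [([0.5, 0.116, 0.0], 0.52)]
lock_cylinder scene [([0.589, -0.384, 0.0], 0.77)]
lock_cylinder top [([0.589, -0.384, 0.0], 0.62), ([0.452, -0.294, 0.0], 0.59)]
```

View pics/s0f.png

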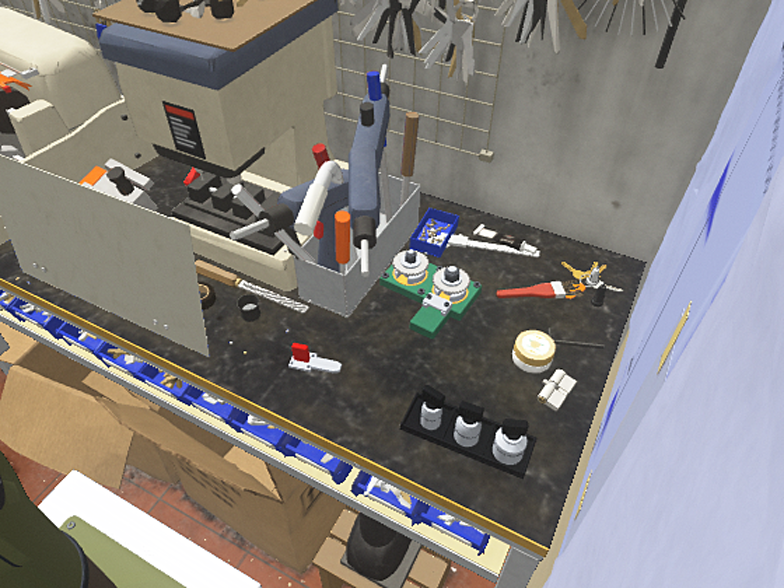

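View pics/nuts.png

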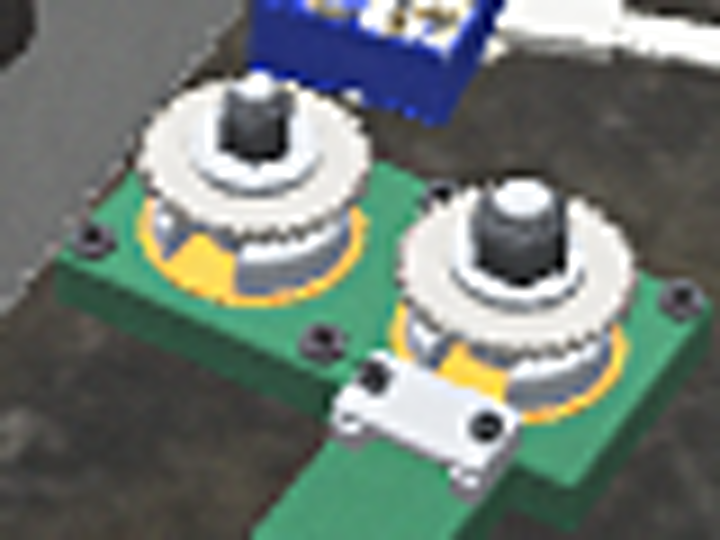

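```bash
cat >> h.py <<'E'
def tri(ps):
    A=[];b=[]
    for p,(c,r_) in ps:
        K,R,t=map(np.array,(p["camera_matrix"],p["R"],p["t"]))
        d=R.T@np.linalg.solve(K,[c,r_,1.]);d/=np.linalg.norm(d);o=-R.T@t
        M=np.eye(3)-np.outer(d,d);A.append(M);b.append(M@o)
    return np.linalg.lstsq(np.vstack(A),np.concatenate(b),rcond=None)[0]
def prism(poly,z0,z1):
    return np.array([[x,y,z] for z in(z0,z1) for x,y in poly])
def cyl(r_,z0,z1,x=0,y=0,n=24):
    a=np.linspace(0,2*np.pi,n,endpoint=False)
    return prism(np.c_[x+r_*np.cos(a),y+r_*np.sin(a)],z0,z1)
def box(x0,x1,y0,y1,z0,z1): return prism([(x0,y0),(x1,y0),(x1,y1),(x0,y1)],z0,z1)
def rend(p,solids,pose,S=4):
    x,y,th=pose[:3]; z=pose[3] if len(pose)>3 else 0
    c,s=np.cos(th),np.sin(th)
    m=np.zeros((420*S,560*S),np.uint8)
    K,R,t=map(np.array,(p["camera_matrix"],p["R"],p["t"]))
    for P in solids:
        W=np.c_[x+c*P[:,0]-s*P[:,1],y+s*P[:,0]+c*P[:,1],P[:,2]+z]
        u=(K@(R@W.T+t[:,None])).T; u=u[:,:2]/u[:,2:]
        h=cv2.convexHull(((u+.5)*S*16).astype(np.int32))
        cv2.fillConvexPoly(m,h,255,shift=4)
    return cv2.resize(m,(560,420),interpolation=cv2.INTER_AREA)/255.
def fit(terms,pose0,step=(.004,.004,.05)):
    # terms: list of (p,solids,occl,mask)
    from scipy.optimize import minimize
    def f(v):
        e=0
        for p,so,oc,m in terms:
            q=rend(p,so,v)
            if oc: q=q*(1-rend(p,oc,v))
            e+=np.abs(q-m).sum()/m.sum()
        return e
    best=None
    for k in range(3):
        s=np.array(step)*(1,.5,.25)[k]; v0=pose0 if best is None else best.x
        sim=np.vstack([v0]+[np.array(v0)+s*np.eye(3)[i]*(1 if k%2 else -1) for i in range(3)])
        o=minimize(f,v0,method="Nelder-Mead",options=dict(initial_simplex=sim,xatol=1e-4,fatol=1e-4,maxiter=150))
        if best is None or o.fun<best.fun: best=o
    return best.x,best.fun
FIX=[box(-.038,.044,-.041,.121,0,.02),box(-.098,-.038,-.023,.023,0,.02)]
FOC=[cyl(.032,.02,.047),cyl(.032,.02,.047,0,.08),box(-.058,-.034,-.02175,.02175,.02,.038),cyl(.012,.05,.07),cyl(.012,.05,.07,0,.08)]
TAB=[box(-.013,.013,-.005,.005,.006,.04)]
PL=[prism([(-.02,-.017),(.02,-.017),(.02,.017),(-.02,.017)],0,.006),prism([(.02,-.01),(.055,-.01),(.0635,-.005),(.0635,.005),(.055,.01),(.02,.01)],0,.006)]
def hsv(p): return cv2.cvtColor(p["image"],cv2.COLOR_BGR2HSV)
def roi(p,m,c,rad):
    k=np.zeros((420,560),np.uint8); u=proj(p,c); cv2.circle(k,(int(u[0]),int(u[1])),rad,1,-1); return m*(k>0)
E
python3 - <<'E'
from h import *
a=imaging.snapshot("scene"); b=imaging.snapshot("top")
for n,s,t in [("panel bot",(149,254),(201,285)),("panel top",(136,159),(186,262)),("tooltip",(261,192),(284,228)),("whitehandle end",(216,165),(247,228)),("orange bot",(245,185),(256,206)),("leftwrenchtip",(168,135),(218,255)),("brown top",(294,82),(250,104)),("blue top",(267,53),(212,90))]:
    X=tri([(a,s),(b,t)]); print(n,X.round(3),(proj(a,X)-s).round(1),(proj(b,X)-t).round(1))
print("panel bot on bench",ray(a,254,149,0))
g=[]
for p in(a,b):
    h=hsv(p); m=((h[...,0]>60)&(h[...,0]<90)&(h[...,1]>90)&(h[...,2]>35)).astype(float); m=roi(p,m,(.67,-.13,0.01),70 if p is a else 50); g.append((p,FIX,FOC,m))
print("fix",fit(g,(.69,-.165,0.05)))
for q in g: print("fix1",fit([q],(.69,-.165,0.05)))
g=[];w=[]
for p in(a,b):
    h=hsv(p); m=(((h[...,0]<10)|(h[...,0]>170))&(h[...,1]>120)&(h[...,2]>70)).astype(float); m=roi(p,m,(.457,-.017,0.01),30)
    m2=((h[...,1]<60)&(h[...,2]>110)).astype(float);m2=roi(p,m2,(.46,-.03,0.01),50 if p is a else 30)
    g+=[(p,TAB,None,m),(p,PL,TAB,m2)]
print("plate",fit(g,(.456,-.017,-1.4)),fit(g,(.456,-.017,-1.2)))
for k in (0,2): print("plate1",fit(g[k:k+2],(.456,-.017,-1.4)))
import pickle; pickle.dump((a,b),open("cams0.pkl","wb"))
E
```

```text
panel bot [0.384 0.117 0.009] [-1.5  0.4] [ 0.8 -1. ]
panel top [0.427 0.118 0.247] [-2.   0.4] [ 1.1 -1.2]
tooltip [ 0.506 -0.107  0.196] [-0.5  0.1] [ 0.3 -0.3]
whitehandle end [ 0.5   -0.017  0.232] [ 1.1 -0.2] [-0.7  0.6]
orange bot [ 0.571 -0.034  0.131] [ 1.7 -0.3] [-1.1  0.9]
leftwrenchtip [0.435 0.035 0.323] [-3.7  0.6] [ 2.  -2.1]
brown top [ 0.799 -0.03   0.26 ] [-0.2  0. ] [ 0.2 -0.1]
blue top [0.82  0.054 0.299] [-1.5  0.3] [ 1.2 -0.9]
panel bot on bench [0.39116585 0.12077007 0.        ]
fix (array([ 0.69079246, -0.16530065, -0.07188767]), np.float64(0.9260245416352006))
fix1 (array([ 0.69172135, -0.16559855, -0.06707972]), np.float64(0.22802090229292787))
fix1 (array([ 0.68973062, -0.16490602, -0.06850297]), np.float64(0.6849140486489863))
plate (array([ 0.45336201, -0.01681813, -1.31725368]), np.float64(2.921118397251297)) (array([ 0.45311348, -0.01736696, -1.30291577]), np.float64(2.9155089939085856))
plate1 (array([ 0.45302801, -0.01628859, -1.31986314]), np.float64(0.9460059927975297))
plate1 (array([ 0.45257555, -0.01732756, -1.36314158]), np.float64(1.9729788838612365))
```

Run:
```python
import cv2
a=cv2.imread("pics/scene0.png")[40:220,140:320]; cv2.imwrite("pics/s1c.png",cv2.resize(a,None,fx=3.3,fy=3.3,interpolation=2))
a=cv2.imread("pics/top0.png")[55:290,150:330]; cv2.imwrite("pics/t1c.png",cv2.resize(a,None,fx=2.5,fy=2.5,interpolation=2))
```

```text
(no output)
```

View pics/s1c.png

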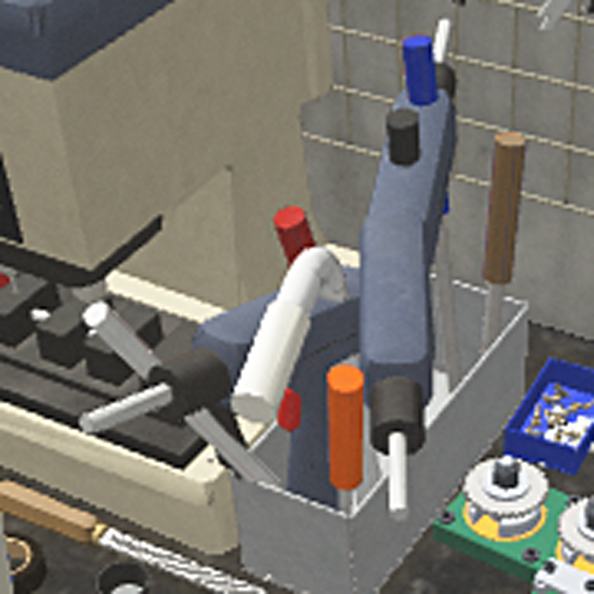

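View pics/t1c.png

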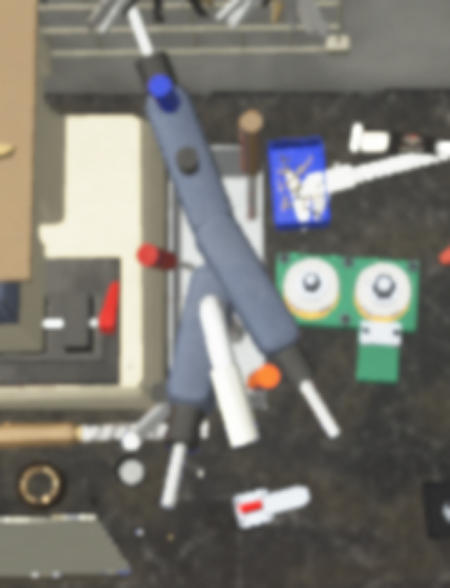

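Run:
```python
from h import *
import pickle
a,b=pickle.load(open("cams0.pkl","rb"))
for n,s,t in [("rodtip",(261.2,195),(284,228.2)),("collar",(259.7,166),(266,200)),("bluefront",(259.7,156.7),(262.8,193)),("bend",(261,111),(234,149)),("blue far",(272,66),(214,92)),("black knob",(262,74),(225,119)),
 ("orange top",(244.5,154),(257,205)),("white end",(217,164),(247,231)),("white top",(235,118),(234,178)),("blackhead",(199,156),(224,224)),("rod2",(167,168),(218,255)),("redtop",(228,106),(209,156)),("bin corner",(246,196),(256.5,217)),("bin corner R",(299,132),(255,115))]:
    X=tri([(a,s),(b,t)]); print(n,X.round(3),(proj(a,X)-s).round(1),(proj(b,X)-t).round(1))
```

```text
rodtip [ 0.507 -0.107  0.188] [-0.4  0.1] [ 0.3 -0.2]
collar [ 0.577 -0.064  0.191] [-0.4  0.1] [ 0.2 -0.2]
bluefront [ 0.592 -0.057  0.201] [-0.1  0. ] [ 0.1 -0.1]
bend [0.7   0.007 0.228] [-2.6  0.4] [ 2.  -1.4]
blue far [0.833 0.051 0.262] [-2.6  0.5] [ 2.2 -1.5]
black knob [0.752 0.027 0.287] [-0.6  0.1] [ 0.5 -0.3]
orange top [ 0.557 -0.043  0.228] [-0.1  0. ] [ 0.1 -0.1]
white end [ 0.495 -0.02   0.239] [-0.7  0.1] [ 0.4 -0.4]
white top [0.615 0.01  0.26 ] [ 0.7 -0.1] [-0.4  0.4]
blackhead [0.514 0.036 0.224] [-0.2  0. ] [ 0.1 -0.1]
rod2 [0.438 0.048 0.245] [ 0.5 -0.1] [-0.3  0.3]
redtop [0.678 0.071 0.235] [ 0. -0.] [-0.  0.]
bin corner [ 0.55  -0.041  0.118] [-1.7  0.3] [ 1.1 -0.9]
bin corner R [ 0.83  -0.036  0.107] [ 0.2 -0. ] [-0.2  0.1]
```

```bash
cat >> h.py <<'E'
from scipy.spatial.transform import Rotation as Ro
def sh(dst,yawy=None,state=None):
    "shift in tool axes to world dst; yaw deg so that tool y axis points to world angle yawy(deg) mod 180"
    s=state or telemetry.get_state(); R=Ro.from_quat(s["eef_rot"]).as_matrix()
    d=R.T@(np.array(dst)-s["tool_pos"]); a=np.degrees(np.arctan2(R[1,1],R[0,1]))
    out=dict(tcp=s["tool_pos"].round(4),shift=d.round(4),yang=round(a,2),t=s["clock"],F=s["contact_force"].round(2),M=s["moment"].round(3),op=round(s["opening"],3),tilt=np.degrees(np.arccos(-R[2,2])).round(2))
    if yawy is not None:
        w=-(yawy-a); w=(w+90)%180-90; out["yaw"]=round(w,2)
    return out
E
python3 - <<'E'
from h import *
for d in ([.40,-.10,.45],): print(sh(d,105))
E
```

```text
{'tcp': array([0.2661, 0.5656, 0.2387]), 'shift': array([-0.4045, -0.5452, -0.2113]), 'yang': np.float64(64.8), 't': 2.9, 'F': array([ 0.08, -0.08,  0.41]), 'M': array([ 0.02 , -0.008, -0.043]), 'op': 1.002, 'tilt': np.float64(0.0), 'yaw': np.float64(-40.2)}
```

```bash
python3 -m creep '[[0,0,0,-0.06,0],[0,0,0,-0.12,0],[0,-0.02,-0.03,-0.18,0],[0,-0.06,-0.08,-0.21,0],[0,-0.10,-0.135,-0.21,0],[0,-0.14,-0.19,-0.21,0],[0,-0.18,-0.24,-0.21,0],[0,-0.22,-0.30,-0.21,0],[0,-0.26,-0.35,-0.21,0],[0,-0.30,-0.40,-0.21,-10]]'
python3 - <<'E'
from h import *
print(sh([.40,-.10,.45],105))
for n in("scene","top"): cv2.imwrite(f"pics/{n}1.png",imaging.snapshot(n)["image"])
E
```

```text
clock: 4.15
tool_pos: [0.3567, 0.1226, 0.4491]
eef_rot: [0.148, 0.989, 0.0, 0.001]
contact_force: [1.4, 1.3, -0.2]
opening: 0.998
{'tcp': array([0.3567, 0.1226, 0.4491]), 'shift': array([-0.1066, -0.2001, -0.0009]), 'yang': np.float64(72.95), 't': 4.15, 'F': array([ 1.43,  1.3 , -0.17]), 'M': array([ 0.027, -0.057, -0.022]), 'op': 0.998, 'tilt': np.float64(0.06), 'yaw': np.float64(-32.05)}
```

View pics/scene1.png

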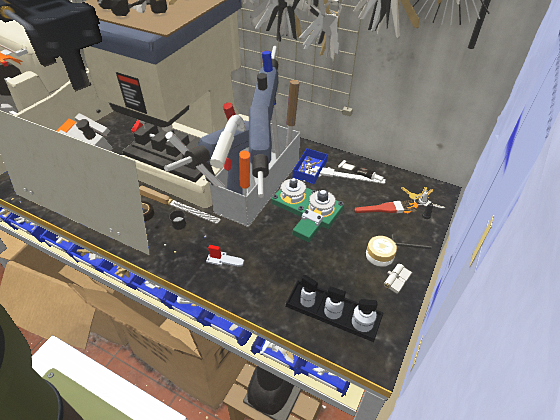

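View pics/top1.png

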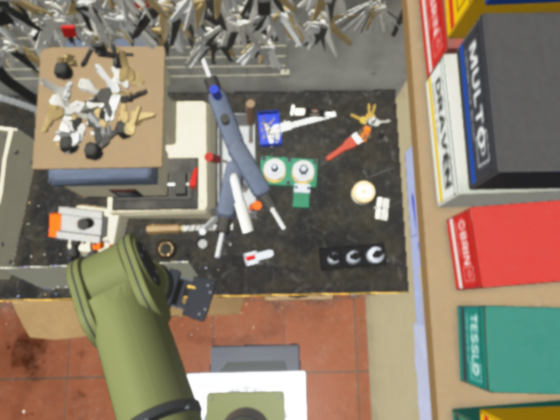

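```bash
python3 -m creep '[[0,-0.03,-0.05,0,-8],[0,-0.06,-0.10,0,-16],[0,-0.08,-0.15,0,-24],[0,-0.10,-0.20,0,-32],[0,-0.107,-0.21,0,-32]]'
python3 - <<'E'
from h import *
print(sh([.453,-.017,.02],105))
for n in("scene","top"): cv2.imwrite(f"pics/{n}2.png",imaging.snapshot(n)["image"])
E
```

```text
clock: 4.88
tool_pos: [0.3971, -0.1089, 0.4489]
eef_rot: [-0.128, 0.992, -0.0, 0.0]
contact_force: [-0.0, 0.6, 0.1]
opening: 1.0
{'tcp': array([ 0.3971, -0.1089,  0.4489]), 'shift': array([-0.0773,  0.0748,  0.4289]), 'yang': np.float64(104.75), 't': 4.875, 'F': array([-0.03,  0.59,  0.09]), 'M': array([ 0.128, -0.011, -0.006]), 'op': 1.0, 'tilt': np.float64(0.04), 'yaw': np.float64(-0.25)}
```

View pics/scene2.png

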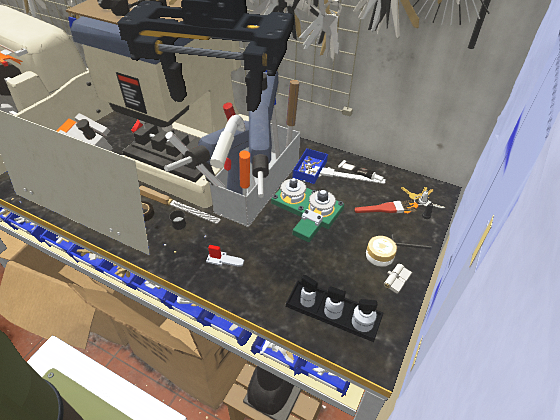

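View pics/top2.png

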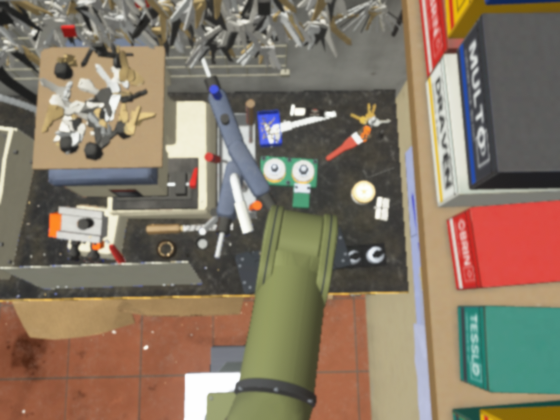

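```bash
python3 -m creep '[[0,-0.01,0,0.06,0],[0,-0.01,0,0.12,0],[0,-0.01,0,0.18,0],[0,-0.01,0,0.24,0],[0,-0.01,0,0.30,0],[0,-0.01,0,0.30,0]]'
python3 - <<'E'
from h import *
print(sh([.453,-.017,.02],105))
for n in("scene","top"):
    p=imaging.snapshot(n);cv2.imwrite(f"pics/{n}3.png",p["image"])
    if n=="top":
        for z in(.15,.25,.35,.45,.55): print(z,ray(p,208,300,z).round(3))
E
```

```text
clock: 5.72
tool_pos: [0.4042, -0.1022, 0.1454]
eef_rot: [-0.13, 0.992, 0.002, -0.005]
contact_force: [0.4, 0.0, 0.4]
opening: 0.999
{'tcp': array([ 0.4042, -0.1022,  0.1454]), 'shift': array([-0.0702,  0.0691,  0.1252]), 'yang': np.float64(104.91), 't': 5.725, 'F': array([0.39, 0.04, 0.38]), 'M': array([ 0.027,  0.037, -0.029]), 'op': 0.999, 'tilt': np.float64(0.61), 'yaw': np.float64(-0.09)}
0.15 [ 0.563 -0.149  0.15 ]
0.25 [ 0.544 -0.143  0.25 ]
0.35 [ 0.525 -0.138  0.35 ]
0.45 [ 0.506 -0.132  0.45 ]
0.55 [ 0.486 -0.126  0.55 ]
```

View pics/scene3.png

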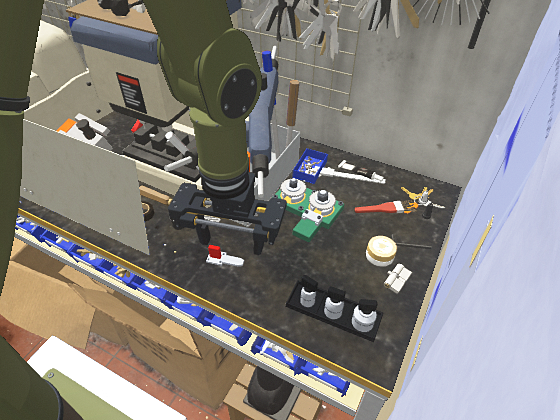

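View pics/top3.png

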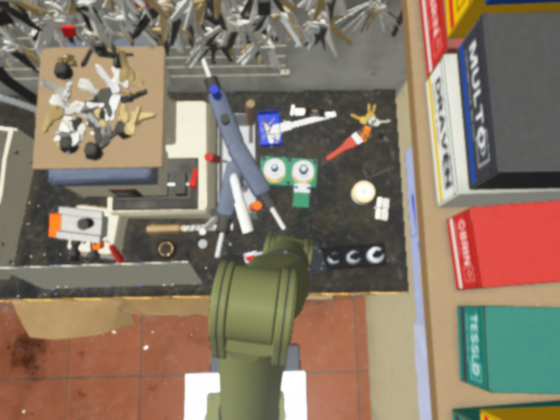

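Run:
```python
from h import *
import pickle
a,b=pickle.load(open("cams0.pkl","rb"))
for dz in (0,.05,.064,.1,.12,.15,.2,.25,.3,.35,.4): print(dz,proj(a,[.404,-.102,.145+dz]).round(0),proj(b,[.404,-.102,.145+dz]).round(0), "px/cm",(np.linalg.norm(proj(a,[.404,-.102,.145+dz])-proj(a,[.404+.0048,-.102-.00878,.145+dz]))).round(2))
```

```text
0 [231. 245.] [283. 272.] px/cm 5.44
0.05 [229. 227.] [283. 270.] px/cm 5.71
0.064 [229. 222.] [283. 270.] px/cm 5.79
0.1 [227. 207.] [284. 269.] px/cm 6.01
0.12 [226. 199.] [284. 268.] px/cm 6.13
0.15 [224. 185.] [284. 267.] px/cm 6.33
0.2 [222. 160.] [285. 265.] px/cm 6.7
0.25 [218. 132.] [285. 263.] px/cm 7.1
0.3 [215. 101.] [286. 261.] px/cm 7.56
0.35 [210.  65.] [286. 259.] px/cm 8.09
0.4 [206.  24.] [287. 256.] px/cm 8.69
```

```bash
python3 -m creep '[[0,0,0,0.05,0],[0,0,0,0.09,0],[0,0,0,0.09,10],[0,0,0,0.09,20],[0,0,0,0.09,30],[0,0,0,0.09,40],[0,0,0,0.09,50],[0,0,0,0.09,60],[0,0,0,0.09,70],[0,0,0,0.09,80]]'
python3 - <<'E'
from h import *
print(sh([.441,-.0264,.05],14.5)); print(telemetry.get_state()["q"].round(2))
E
```

```text
clock: 7.08
tool_pos: [0.4122, -0.1043, 0.0639]
eef_rot: [0.541, 0.841, 0.003, 0.002]
contact_force: [0.1, 0.1, -1.2]
opening: 1.002
{'tcp': array([ 0.4122, -0.1043,  0.0639]), 'shift': array([0.059 , 0.0584, 0.0142]), 'yang': np.float64(24.48), 't': 7.075, 'F': array([ 0.11,  0.11, -1.25]), 'M': array([0.006, 0.072, 0.005]), 'op': 1.002, 'tilt': np.float64(0.4), 'yaw': np.float64(9.98)}
[ 0.11  0.81  0.05  2.3  -1.    0.05  1.57]
```

```bash
python3 -m creep '[[0,0.02,0.02,0,3],[0,0.04,0.04,0,6],[0,0.06,0.058,0.0,10],[0,0.06,0.058,0.0,10],[0,0.06,0.058,0.0,10]]'
python3 - <<'E'
from h import *
print(sh([.441,-.0264,.012],14.5)); print(telemetry.get_state()["q"].round(2))
p=imaging.snapshot("scene");cv2.imwrite("pics/s4.png",p["image"][100:320,100:400].repeat(2,0).repeat(2,1))
E
```

```text
clock: 7.7
tool_pos: [0.4373, -0.0265, 0.0623]
eef_rot: [0.61, 0.793, 0.001, 0.0]
contact_force: [-0.3, -0.3, 0.5]
opening: 1.0
{'tcp': array([ 0.4373, -0.0265,  0.0623]), 'shift': array([-0.0009,  0.0035,  0.0503]), 'yang': np.float64(14.85), 't': 7.7, 'F': array([-0.35, -0.28,  0.49]), 'M': array([-0.016,  0.086,  0.019]), 'op': 1.0, 'tilt': np.float64(0.12), 'yaw': np.float64(0.35)}
[-0.12  0.83  0.12  2.26 -1.    0.11  1.22]
```

View pics/s4.png

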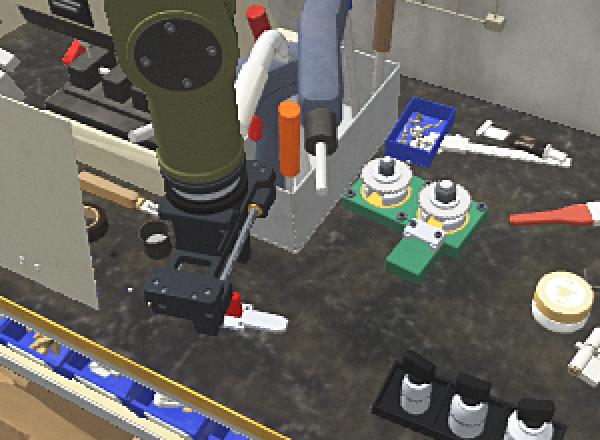

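```bash
python3 -m creep '[[0,0,0.0035,0.025,0],[0,0,0.0035,0.050,0],[0,0,0.0035,0.050,0],[0,0,0.0035,0.050,0]]' 25
python3 - <<'E'
from h import *
print(sh([.441,-.0264,.012],14.5)); print(telemetry.get_state()["q"].round(2))
p=imaging.snapshot("scene");cv2.imwrite("pics/s5.png",cv2.resize(p["image"][180:300,150:310],None,fx=4.5,fy=4.5))
E
```

```text
clock: 8.25
tool_pos: [0.4468, -0.0265, 0.0174]
eef_rot: [0.61, 0.792, -0.005, -0.008]
contact_force: [-0.4, -0.4, 0.6]
opening: 1.0
{'tcp': array([ 0.4468, -0.0265,  0.0174]), 'shift': array([ 0.0016, -0.0055,  0.0055]), 'yang': np.float64(14.77), 't': 8.25, 'F': array([-0.42, -0.41,  0.6 ]), 'M': array([-0.064,  0.099,  0.029]), 'op': 1.0, 'tilt': np.float64(1.04), 'yaw': np.float64(0.27)}
[-0.07  0.92  0.04  2.21 -1.    0.04  1.22]
```

View pics/s5.png

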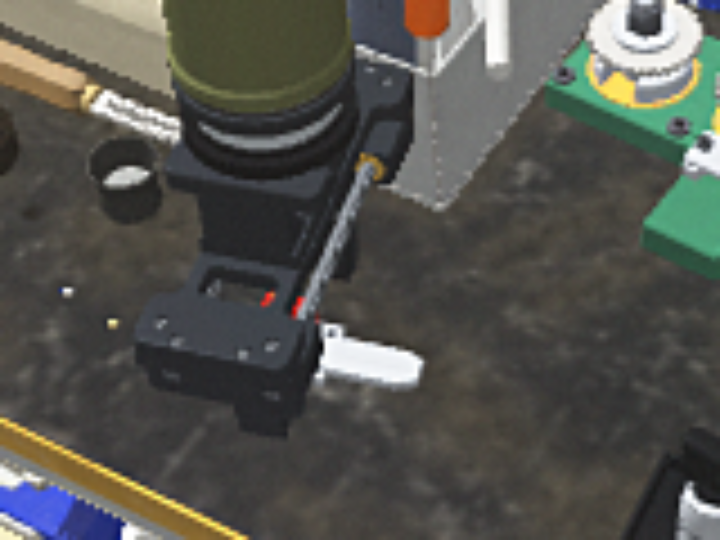

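```bash
python3 -m creep '[[255,0,0,0,0],[255,0,0,0,0],[255,0,0,0,0],[255,0,0,0,0],[255,0,0,0,0],[255,0,0,0,0]]' 15
python3 - <<'E'
from h import *
print(sh([.47,-.13,.012],14.5)); print(telemetry.get_state()["q"].round(2))
p=imaging.snapshot("scene");cv2.imwrite("pics/s6.png",cv2.resize(p["image"][180:300,150:310],None,fx=4.5,fy=4.5))
E
```

```text
clock: 9.05
tool_pos: [0.4471, -0.0257, 0.0167]
eef_rot: [0.61, 0.792, -0.005, -0.008]
contact_force: [-0.3, -0.4, -0.3]
opening: 0.345
{'tcp': array([ 0.4471, -0.0257,  0.0167]), 'shift': array([-0.1067, -0.0045,  0.0041]), 'yang': np.float64(14.83), 't': 9.05, 'F': array([-0.33, -0.39, -0.26]), 'M': array([-0.035, -0.077,  0.001]), 'op': 0.345, 'tilt': np.float64(1.05), 'yaw': np.float64(0.33)}
[-0.07  0.92  0.04  2.21 -1.    0.04  1.21]
```

View pics/s6.png

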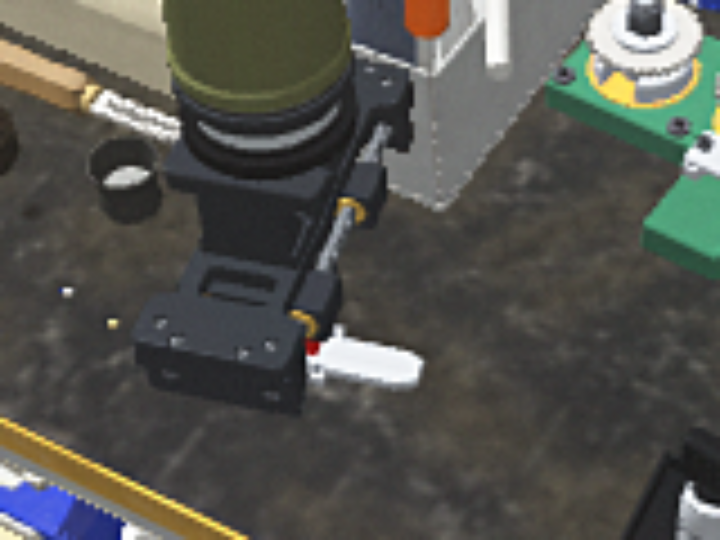

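```bash
python3 -m creep '[[255,0,0,0,0],[255,0,0,0,0],[255,0,0,0,0],[255,0,0,0,0],[255,0,-0.005,-0.01,0],[255,-0.02,-0.01,-0.025,0]]' 20
python3 - <<'E'
from h import *
print(sh([.46,-.12,.04],14.5)); print(telemetry.get_state()["q"].round(2))
p=imaging.snapshot("scene");cv2.imwrite("pics/s7.png",cv2.resize(p["image"][180:300,150:310],None,fx=4.5,fy=4.5))
E
```

```text
clock: 9.85
tool_pos: [0.4416, -0.0464, 0.042]
eef_rot: [0.609, 0.793, -0.005, -0.009]
contact_force: [0.7, -0.6, -0.9]
opening: 0.116
{'tcp': array([ 0.4416, -0.0464,  0.042 ]), 'shift': array([-0.0759, -0.0012,  0.0014]), 'yang': np.float64(14.97), 't': 9.85, 'F': array([ 0.67, -0.58, -0.92]), 'M': array([-0.099, -0.007,  0.032]), 'op': 0.116, 'tilt': np.float64(1.22), 'yaw': np.float64(0.47)}
[-0.07  0.87  0.13  2.22 -0.97  0.12  1.23]
```

View pics/s7.png

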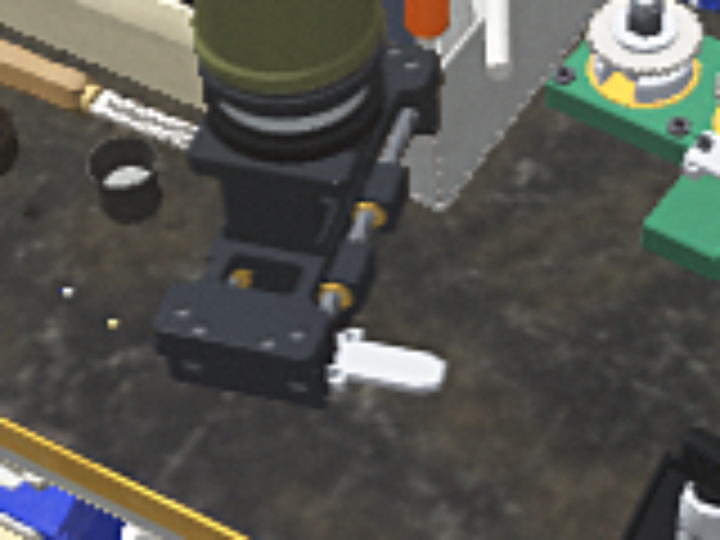

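```bash
python3 -m creep '[[255,-0.03,-0.008,0,0],[255,-0.055,-0.015,0,-10],[255,-0.08,-0.022,0,-20],[255,-0.10,-0.018,0,-30],[255,-0.12,-0.013,0,-40],[255,-0.13,0.01,0,-50],[255,-0.142,0.033,0,-60],[255,-0.142,0.033,0,-70],[255,-0.142,0.033,0,-71],[255,-0.142,0.033,0,-71]]' 20
python3 - <<'E'
from h import *
print(sh([.51,-.175,.017],86)); print(telemetry.get_state()["q"].round(2))
p=imaging.snapshot("scene");cv2.imwrite("pics/s8.png",cv2.resize(p["image"][130:310,190:400],None,fx=3.5,fy=3.3))
E
```

```text
clock: 11.15
tool_pos: [0.5105, -0.1762, 0.0402]
eef_rot: [0.038, 0.999, 0.001, -0.01]
contact_force: [-0.2, -0.2, -0.1]
opening: 0.113
{'tcp': array([ 0.5105, -0.1762,  0.0402]), 'shift': array([0.0001, 0.0011, 0.0232]), 'yang': np.float64(85.67), 't': 11.15, 'F': array([-0.23, -0.21, -0.1 ]), 'M': array([ 0.044,  0.014, -0.005]), 'op': 0.113, 'tilt': np.float64(1.11), 'yaw': np.float64(-0.33)}
[ 0.18  0.91  0.1   1.94 -0.25  0.32  1.98]
```

View pics/s8.png

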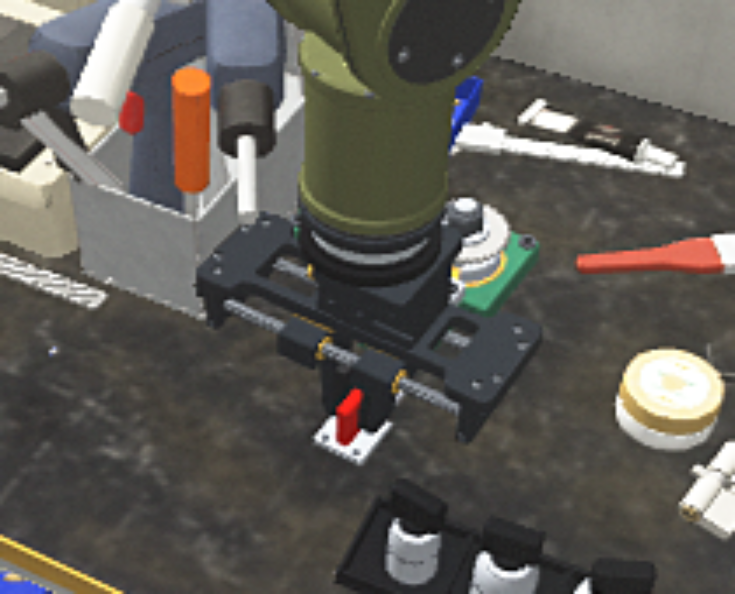

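```bash
python3 -m creep '[[255,0,0.001,0.012,0],[255,0,0.001,0.022,0],[255,0,0.001,0.026,0],[195,0,0.001,0.028,0],[195,0,0.001,0.028,0],[195,0,0.001,0.028,0],[255,0,0.001,0.028,0],[255,0,0.001,0.028,0],[255,0,0.001,0.028,0],[255,0,0.001,0.028,0]]' 30
python3 - <<'E'
from h import *
print(sh([.51,-.175,.017],86)); print(telemetry.get_state()["q"].round(2))
E
```

```text
clock: 12.45
tool_pos: [0.5108, -0.1755, 0.0123]
eef_rot: [0.036, 0.999, 0.0, -0.009]
contact_force: [-0.3, 0.3, -1.7]
opening: 0.108
{'tcp': array([ 0.5108, -0.1755,  0.0123]), 'shift': array([ 0.0009,  0.0004, -0.0047]), 'yang': np.float64(85.83), 't': 12.45, 'F': array([-0.28,  0.3 , -1.7 ]), 'M': array([ 0.002, -0.001,  0.004]), 'op': 0.108, 'tilt': np.float64(1.05), 'yaw': np.float64(-0.17)}
[ 0.19  0.96  0.09  1.94 -0.26  0.27  1.99]
```

```bash
python3 -m creep '[[255,0,0.001,-0.014,0],[255,0,0.001,-0.026,0],[255,-0.02,0.008,-0.026,-0.3],[255,-0.04,0.012,-0.026,-0.3],[255,-0.05,0.019,-0.026,-0.3],[255,-0.05,0.023,-0.026,-0.3],[255,-0.05,0.023,-0.026,-0.3],[255,-0.05,0.023,-0.026,-0.3]]' 40
python3 - <<'E'
from h import *
print(sh([.561,-.1564,.0345],86.07)); print(telemetry.get_state()["q"].round(2))
p=imaging.snapshot("scene");cv2.imwrite("pics/s9.png",cv2.resize(p["image"][165:255,250:370],None,fx=6.5,fy=6.5,interpolation=2))
s=telemetry.get_state();R=Ro.from_quat(s["eef_rot"]).as_matrix();T=s["tool_pos"]
print(R[:,2])
p2=imaging.snapshot("top");cv2.imwrite("pics/t9.png",cv2.resize(p2["image"][130:250,220:360],None,fx=5,fy=5,interpolation=2))
E
```

```text
clock: 13.45
tool_pos: [0.5619, -0.1565, 0.0374]
eef_rot: [0.034, 0.999, 0.0, -0.01]
contact_force: [-0.4, -0.1, -1.0]
opening: 0.111
{'tcp': array([ 0.5619, -0.1565,  0.0374]), 'shift': array([0.0009, 0.0001, 0.0029]), 'yang': np.float64(86.1), 't': 13.45, 'F': array([-0.43, -0.13, -1.  ]), 'M': array([ 0.01 , -0.086, -0.041]), 'op': 0.111, 'tilt': np.float64(1.11), 'yaw': np.float64(0.03)}
[ 0.12  0.94  0.13  1.81 -0.26  0.42  1.94]
[-0.01913153  0.00143498 -0.99981595]
```

View pics/s9.png

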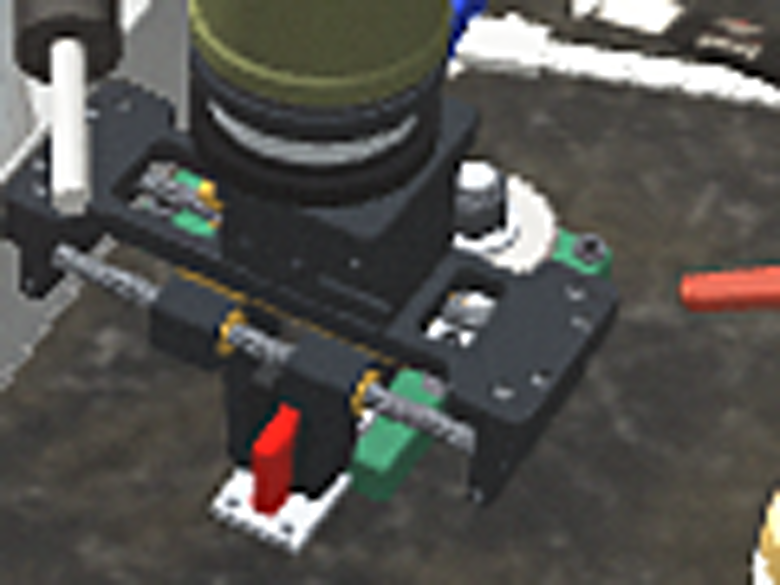

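View pics/t9.png

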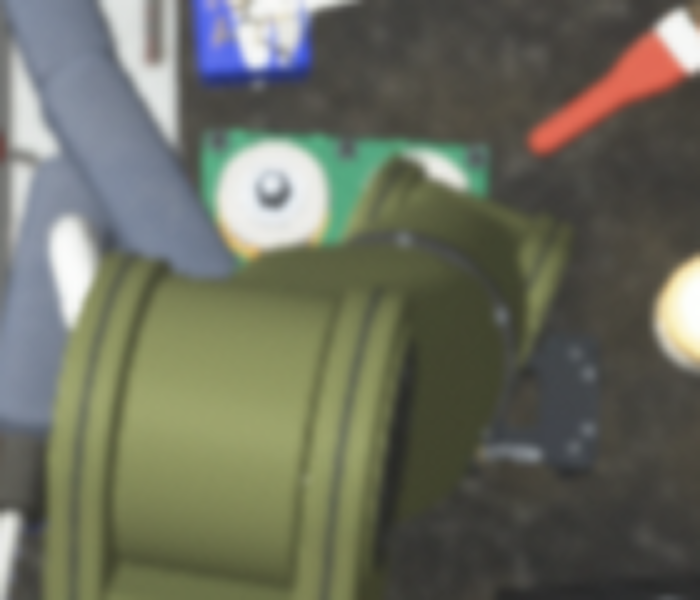

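Run:
```python
from h import *
import pickle
a,b=pickle.load(open("cams0.pkl","rb"))
T=np.array([.5619,-.1565]);th=-.0686;c,s=np.cos(th),np.sin(th)
zu=.0374-.0123
def L(x,y,z): return (proj(a,[T[0]+c*x-s*y,T[1]+s*x+c*y,zu+z])-[250,165])*6.5
for x in(-.020,-.0275): # tab rear, head rear
  for y in ((-.005,.005) if x==-.020 else (-.017,.017)):
    print(x,y,[L(x,y,z).round(0).tolist() for z in ((.006,.04) if x==-.020 else (0,.006))])
```

```text
-0.02 -0.005 [[269.0, 521.0], [272.0, 455.0]]
-0.02 0.005 [[244.0, 509.0], [246.0, 443.0]]
-0.0275 -0.017 [[288.0, 562.0], [289.0, 551.0]]
-0.0275 0.017 [[202.0, 520.0], [202.0, 509.0]]
```

```bash
python3 -m creep '[[255,0,0.0005,0.0035,0],[255,-0.006,0.0005,0.0035,0],[255,-0.012,0.0005,0.0035,0],[255,-0.018,0.0005,0.0035,0],[255,-0.023,0.0005,0.0035,0],[255,-0.023,0.0005,0.0035,0]]' 40
python3 - <<'E'
from h import *
print(sh([.61997,-.1604,.0338],86.07))
p=imaging.snapshot("scene");cv2.imwrite("pics/s10.png",cv2.resize(p["image"][165:255,250:370],None,fx=6.5,fy=6.5,interpolation=2))
E
```

```text
clock: 14.3
tool_pos: [0.5864, -0.1572, 0.0335]
eef_rot: [0.034, 0.999, 0.0, -0.009]
contact_force: [-1.0, -0.6, -0.6]
opening: 0.108
{'tcp': array([ 0.5864, -0.1572,  0.0335]), 'shift': array([-0.0337, -0.0009, -0.0009]), 'yang': np.float64(86.15), 't': 14.3, 'F': array([-1.  , -0.64, -0.58]), 'M': array([ 0.006, -0.03 , -0.049]), 'op': 0.108, 'tilt': np.float64(1.01), 'yaw': np.float64(0.08)}
```

View pics/s10.png

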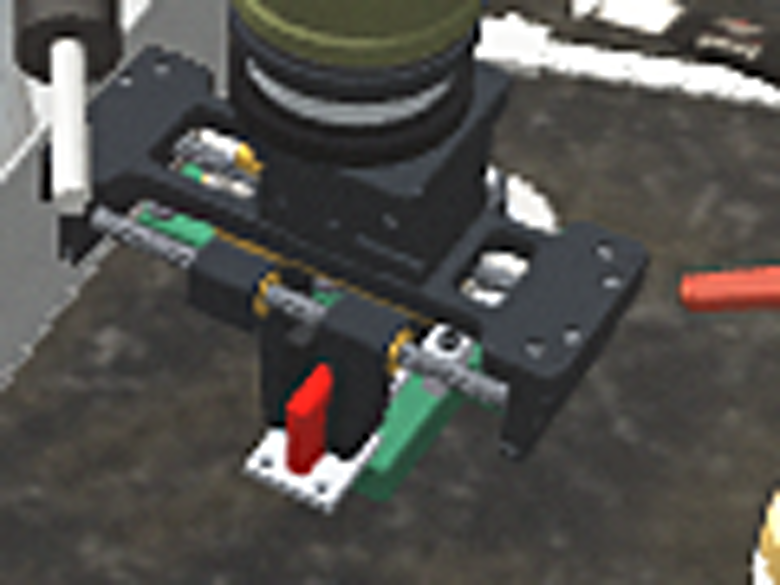

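```bash
python3 -m creep '[[255,-0.005,0,0,0],[255,-0.010,0,0,0],[255,-0.015,0,0,0],[255,-0.015,0,0,0]]' 40; python3 -c "
from h import *
print(sh([.61997,-.1604,.0338],86.07))"
```

```text
clock: 14.85
tool_pos: [0.6016, -0.1591, 0.0332]
eef_rot: [0.034, 0.999, -0.0, -0.008]
contact_force: [0.0, -2.7, -1.8]
opening: 0.106
{'tcp': array([ 0.6016, -0.1591,  0.0332]), 'shift': array([-0.0184, -0.0001, -0.0009]), 'yang': np.float64(86.11), 't': 14.85, 'F': array([ 0.04, -2.74, -1.78]), 'M': array([-0.598, -0.124, -0.162]), 'op': 0.106, 'tilt': np.float64(0.96), 'yaw': np.float64(0.04)}
```

```bash
python3 -m creep '[[255,-0.005,-0.0005,0,0],[255,-0.010,-0.0005,0,0],[255,-0.014,-0.0005,0,0],[255,-0.018,-0.0005,0,0],[255,-0.020,-0.0005,0,0],[255,-0.020,-0.0005,0,0]]' 45
python3 - <<'E'
from h import *
print(sh([.61997,-.1604,.0338],86.07))
p=imaging.snapshot("scene");cv2.imwrite("pics/s11.png",cv2.resize(p["image"][165:255,250:370],None,fx=6.5,fy=6.5,interpolation=2))
E
```

```text
clock: 15.6
tool_pos: [0.6182, -0.1603, 0.0326]
eef_rot: [0.034, 0.999, 0.001, -0.012]
contact_force: [-6.8, -3.1, 3.3]
opening: 0.11
{'tcp': array([ 0.6182, -0.1603,  0.0326]), 'shift': array([-0.0018,  0.    , -0.0012]), 'yang': np.float64(86.09), 't': 15.6, 'F': array([-6.78, -3.14,  3.29]), 'M': array([-0.599,  1.43 , -0.114]), 'op': 0.11, 'tilt': np.float64(1.35), 'yaw': np.float64(0.02)}
```

View pics/s11.png

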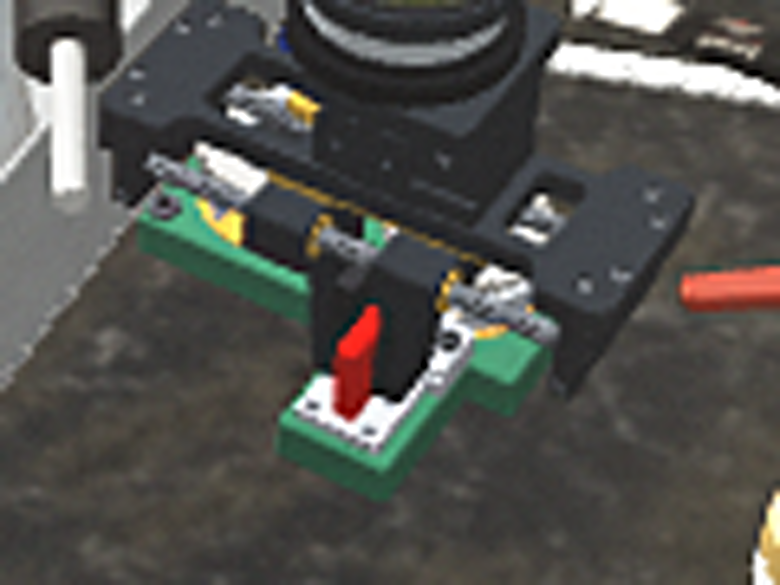

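```bash
python3 -m creep '[[255,-0.003,0,0,0],[255,-0.005,0,0,0],[255,-0.005,0,0,0]]' 55
python3 - <<'E'
from h import *
print(sh([.61997,-.1604,.0338],86.07))
p=imaging.snapshot("scene");cv2.imwrite("pics/s12.png",cv2.resize(p["image"][195:245,280:345],None,fx=12,fy=12,interpolation=2))
import pickle; pickle.dump(p,open("p12.pkl","wb"))
E
```

```text
clock: 16.02
tool_pos: [0.6183, -0.1603, 0.0325]
eef_rot: [0.034, 0.999, 0.001, -0.017]
contact_force: [-15.5, -2.1, 11.6]
opening: 0.11
{'tcp': array([ 0.6183, -0.1603,  0.0325]), 'shift': array([-0.0016,  0.    , -0.0013]), 'yang': np.float64(86.05), 't': 16.025, 'F': array([-15.54,  -2.15,  11.56]), 'M': array([-0.359,  3.205, -0.163]), 'op': 0.11, 'tilt': np.float64(1.91), 'yaw': np.float64(-0.02)}
```

View pics/s12.png

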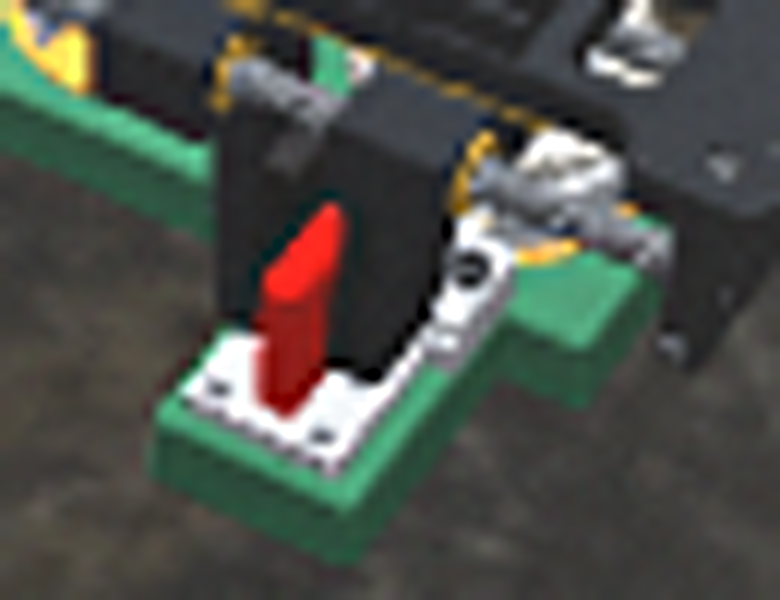

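Run:
```python
from h import *
import pickle
p=pickle.load(open("p12.pkl","rb"))
im=cv2.resize(p["image"][195:245,280:345],None,fx=12,fy=12,interpolation=2)
def W(f,x,y,z): c,s=np.cos(f[2]),np.sin(f[2]); return [f[0]+c*x-s*y,f[1]+s*x+c*y,z]
f=(.6917,-.1656,-.0675)
def draw(pts,col):
    q=np.array([(proj(p,W(f,*u))-[280,195]+.5)*12 for u in pts]).astype(int)
    cv2.polylines(im,[q],True,col,1)
z=.026
draw([(-.098,-.017,z),(-.058,-.017,z),(-.058,.017,z),(-.098,.017,z)],(255,0,255))
draw([(-.091,-.005,.06),(-.065,-.005,.06),(-.065,.005,.06),(-.091,.005,.06)],(255,255,0))
draw([(-.098,-.023,.02),(-.038,-.023,.02),(-.038,.023,.02),(-.098,.023,.02)],(0,255,255))
draw([(-.058,-.02175,.038),(-.034,-.02175,.038),(-.034,.02175,.038),(-.058,.02175,.038)],(0,128,255))
cv2.imwrite("pics/s12b.png",im)
```

```text
(no output)
```

View pics/s12b.png

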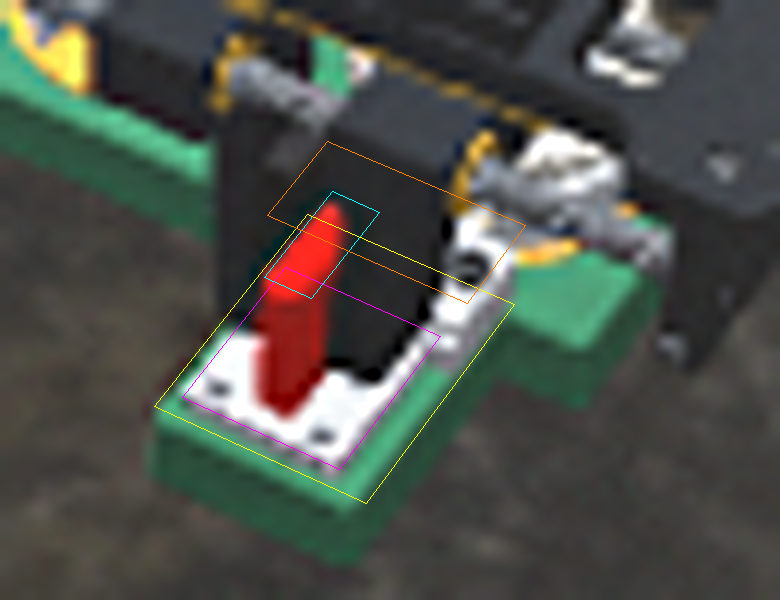

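```bash
python3 -m creep '[[255,0.004,0,0,0],[170,0.004,0,0,0],[150,0.004,0,-0.001,0],[150,0.004,0,-0.002,0],[150,0.020,0,-0.003,0],[120,0.040,0,-0.003,0],[100,0.060,-0.004,-0.003,0],[100,0.080,-0.014,-0.003,0],[100,0.108,-0.016,-0.003,0],[100,0.108,-0.016,-0.003,0]]' 20
python3 - <<'E'
from h import *
print(sh([.51,-.175,.1],86.07)); print(telemetry.get_state()["q"].round(2))
p=imaging.snapshot("scene");cv2.imwrite("pics/s13.png",cv2.resize(p["image"][165:345,240:400],None,fx=4,fy=3.3,interpolation=2))
import pickle;pickle.dump(p,open("p13.pkl","wb"))
E
```

```text
clock: 17.32
tool_pos: [0.5158, -0.1697, 0.0379]
eef_rot: [0.035, 0.999, 0.0, -0.01]
contact_force: [0.0, -0.1, 0.2]
opening: 0.61
{'tcp': array([ 0.5158, -0.1697,  0.0379]), 'shift': array([ 0.0066, -0.0057, -0.062 ]), 'yang': np.float64(86.04), 't': 17.325, 'F': array([ 0.03, -0.06,  0.25]), 'M': array([ 0.054, -0.009, -0.022]), 'op': 0.61, 'tilt': np.float64(1.11), 'yaw': np.float64(-0.03)}
[ 0.17  0.92  0.11  1.93 -0.26  0.32  1.98]
```

View pics/s13.png

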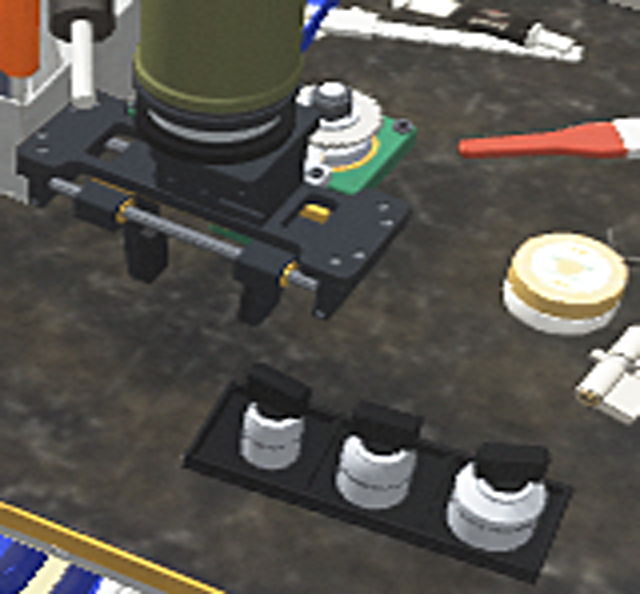

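```bash
cat >> h.py <<'E'
def SOCK(rad): return [cyl(rad,0,.034),cyl(.009,.034,.051),box(-.016,.016,-.006,.006,.051,.075)]
E
python3 - <<'E'
from h import *
a=imaging.snapshot("scene"); b=imaging.snapshot("top")
import pickle;pickle.dump((a,b),open("cams1.pkl","wb"))
ms={}
for p,n in((a,"s"),(b,"t")):
    o=imaging.trace(p,"socket_medium"); print(n,[(d["score"],np.array(d["rect"]).round().tolist(),int(d["pixels"].sum())) for d in o][:3])
    ms[n]=[d["pixels"] for d in o]
pickle.dump(ms,open("ms.pkl","wb"))
v=a["image"][270:350,280:380].copy()
if ms["s"]:
    m=ms["s"][0][270:350,280:380]; w=v.copy(); w[m]=w[m]//2+np.array([0,0,127],np.uint8)
    v=np.hstack([v,w])
cv2.imwrite("pics/ms.png",cv2.resize(v,None,fx=4,fy=4,interpolation=2))
v=b["image"][225:285,315:395].copy()
cv2.imwrite("pics/mt.png",cv2.resize(v,None,fx=8,fy=8,interpolation=2))
E
```

```text
s [(0.82, [324.0, 287.0, 345.0, 320.0], 499)]
t [(0.48, [345.0, 251.0, 363.0, 266.0], 187), (0.35, [300.0, 171.0, 307.0, 172.0], 28)]
```

View pics/ms.png

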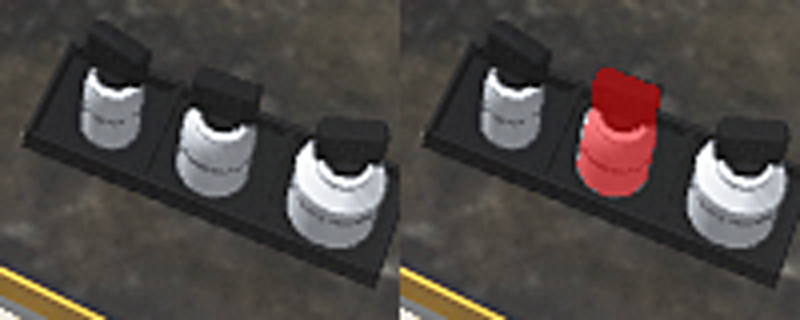

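View pics/mt.png

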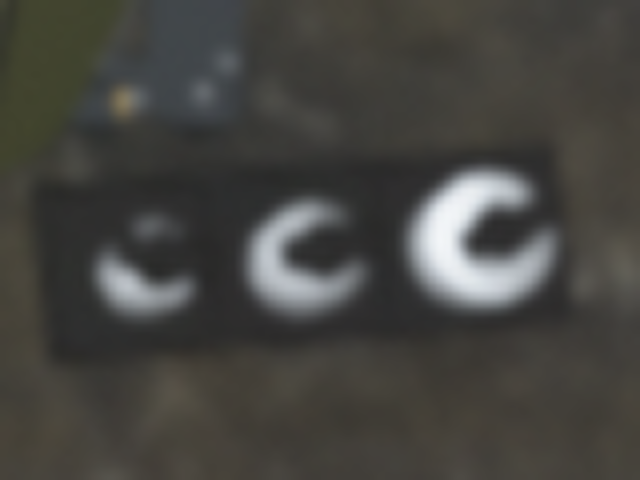

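Run:
```python
from h import *
import pickle
a,b=pickle.load(open("cams1.pkl","rb"));ms=pickle.load(open("ms.pkl","rb"))
import h
m=ms["s"][0].astype(float)
S=[q+[0,0,.004] for q in SOCK(.0175)]
hb=hsv(b); mb=roi(b,(hb[...,2]>95).astype(float),(.446,-.297,.03),10)
gr=[S[2]]; cy=[S[0]]
ha=hsv(a); brt=m*(ha[...,2]>90)
T=[(a,S,None,m),(a,cy,S[1:],brt),(b,cy,S[1:],mb)]
for th in np.radians([-120,-90,-60,-30,0,30]):
    v,e=fit(T,(.446,-.297,th),(.003,.003,.2)); v2,e2=fit(T[:2],(.446,-.297,th),(.003,.003,.2)); print(round(np.degrees(th)),v.round(4),np.degrees(v[2]).round(1),round(e,3),"|",v2[:2].round(4),np.degrees(v2[2]).round(1),round(e2,3))
```

```text
-120 [ 0.45   -0.2977 -1.3758] -78.8 0.621 | [ 0.4503 -0.2984] -79.6 0.296
-90 [ 0.45   -0.2979 -1.3501] -77.4 0.626 | [ 0.4504 -0.2983] -80.2 0.294
-60 [ 0.4499 -0.2979 -1.3454] -77.1 0.63 | [ 0.4504 -0.2983] -80.2 0.295
-30 [ 0.45   -0.298  -1.3956] -80.0 0.629 | [ 0.4503 -0.2981] -81.2 0.294
0 [ 0.45   -0.2979 -1.3544] -77.6 0.626 | [ 0.4503 -0.2983] -81.9 0.296
30 [ 0.4499 -0.298   1.7015] 97.5 0.632 | [ 0.4504 -0.2982] 100.1 0.296
```

Run:
```python
from h import *
import pickle
a,b=pickle.load(open("cams0.pkl","rb"))
f=(.6912,-.1645,-.068)
c,s=np.cos(f[2]),np.sin(f[2])
for y in(0,.08):
    X=np.array([f[0]-s*y,f[1]+c*y,.06]); dep=(np.array(a["R"])@X+a["t"])[2]; print(y,dep.round(3),"mm/px",(1000*dep/a["camera_matrix"][0][0]).round(2))
g=cv2.cvtColor(a["image"],cv2.COLOR_BGR2GRAY)
# compare with hex projections
V=cv2.resize(a["image"][175:215,305:345],None,fx=15,fy=15,interpolation=2)
X0=np.array([f[0],f[1]])
print(g[185:205,312:336])
cv2.imwrite("pics/nutz.png",V)
```

```text
0 0.989 mm/px 2.34
0.08 1.019 mm/px 2.41
[[ 76  72  70  70  68  65  71  69  77  73  70  72  79  76  70  70  69  69
   71  72  70  70  70  74]
 [ 88  77  74  70  66  66  69  72  75  74  71  70  73  74  68  72  73  71
   68  70  70  71  64  63]
 [ 86  88  82  78  75  70  70  70  76  85  83  72  71  68  76  83  81  73
   71  71  68  67  70  65]
 [ 80  88  86  80  73  71  64  68  71  72  69  66  65  67  77  81  80  75
   74  74  71  72  67  70]
 [ 67  77  75  68  64  59  54  54  51  49  39  46  53  53  68  78  79  81
   80  79  78  77  72  71]
 [115 120  97  98  50  96  49 122  67 217 255 255 223 115  59  76  80  86
   88  88  83  77  79  74]
 [115  37  18 137 165 255 153 137 255 252 245 246 251 255 126  81  74  82
   87  88  85  76  78  82]
 [ 93 173 114 242 248 234 117 114 237 250 244 243 250 244 127  70 186 197
   83  71  76  78  84  83]
 [123 234 238 239 243 183 109  93 128 212 236 230 211 138 110  63 254 253
  195 160  77  71  81  86]
 [232 239 235 232 253 139 102 109  78  80 109 113 107  78  93  80 200 243
  243 218 109  63  70  79]
 [238 235 233 242 253 139  92 106 115 118  97  81
[... 261 characters left out ...]
34 224 237 251 181  60  50  58  60  63  63  60  60  55  30 255 254
  236 232 233 239 251 131]
 [237 238 225 216 247 168  47  41  51  57  59  62  59  54  41  21 255 229
  234 231 232 236 249 115]
 [235 238 242 153 248 255 219 102  42  45  52  49  44  28 143 140 255 156
  233 233 232 234 235 167]
 [233 234 238 197 141 251 255 255 223 105  33  24 141 255 255 255 207 162
  237 235 233 235 235 137]
 [234 234 235 238 187 119 170 244 255 255 255 255 255 255 255 178 101 234
  237 235 235 239 174 120]
 [240 234 232 233 239 214 144 110 147 155 164 190 174 116 114 163 234 238
  233 233 236 246 149 119]
 [176 238 237 235 236 237 236 210 178 142 140 143 176 171 194 236 238 235
  232 235 242 172 104 132]]
```

View pics/nutz.png

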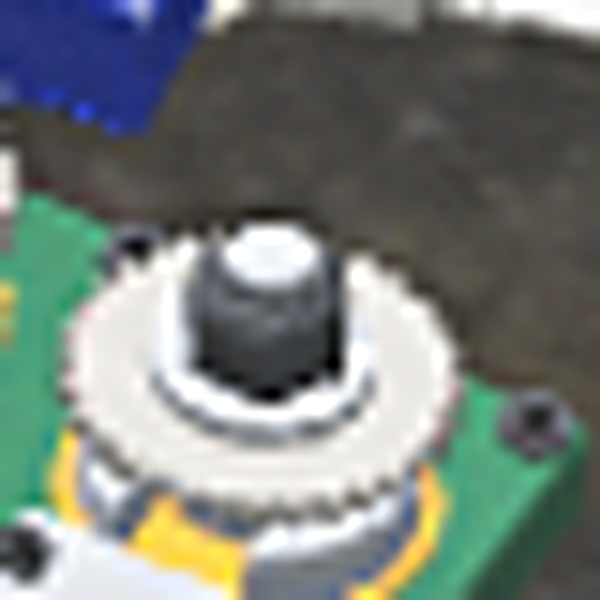

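Run:
```python
from h import *
import pickle
for nm in("cams0.pkl","cams1.pkl"):
    a,b=pickle.load(open(nm,"rb"))
    g=cv2.cvtColor(a["image"],cv2.COLOR_BGR2GRAY)
    m=(np.clip((205-g.astype(float))/130,0,1))
    win=np.zeros_like(m); win[194:203,315:330]=1  # nut sides against bright wheel
    def hexp(th,r,z0,z1): 
        k=np.arange(6)*np.pi/3+np.pi/6+th; return prism(np.c_[r*np.cos(k),r*np.sin(k)],z0,z1)
    from scipy.optimize import minimize
    res=[]
    for th in np.radians(np.arange(-30,30,5)):
        so=[np.vstack([hexp(th,.012/np.cos(np.pi/6),.052,.0645),hexp(th,.0105/np.cos(np.pi/6),.0645,.067)])]
        f=lambda v:(np.abs(rend(a,so,(v[0],v[1],0),6)-m)*win).sum()
        best=min((minimize(f,(.6912+dx,-.1645+dy),method="Nelder-Mead",options=dict(initial_simplex=[(.6912+dx,-.1645+dy),(.694+dx,-.1645+dy),(.6912+dx,-.1615+dy)],xatol=1e-4,fatol=1e-3)) for dx,dy in((0,0),(-.003,.003),(.003,-.002))),key=lambda o:o.fun)
        res.append((round(np.degrees(th)),best.x.round(4).tolist(),round(best.fun,2)))
    print(nm);[print(q) for q in res]
```

```text
cams0.pkl
(-30, [0.6902, -0.1664], np.float64(18.84))
(-25, [0.6903, -0.1665], np.float64(17.38))
(-20, [0.69, -0.1662], np.float64(15.47))
(-15, [0.6903, -0.1661], np.float64(13.26))
(-10, [0.69, -0.1658], np.float64(12.02))
(-5, [0.6901, -0.1659], np.float64(11.87))
(0, [0.69, -0.1656], np.float64(13.64))
(5, [0.6902, -0.1656], np.float64(15.37))
(10, [0.6901, -0.1656], np.float64(17.34))
(15, [0.6908, -0.1658], np.float64(18.64))
(20, [0.6907, -0.1657], np.float64(19.31))
(25, [0.6904, -0.1656], np.float64(19.49))
cams1.pkl
(-30, [0.6804, -0.1656], np.float64(27.35))
(-25, [0.6791, -0.1656], np.float64(27.6))
(-20, [0.6785, -0.166], np.float64(28.48))
(-15, [0.6784, -0.1657], np.float64(30.29))
(-10, [0.6896, -0.1656], np.float64(31.79))
(-5, [0.6894, -0.1652], np.float64(30.79))
(0, [0.6753, -0.1665], np.float64(29.44))
(5, [0.6886, -0.1646], np.float64(30.32))
(10, [0.6818, -0.1643], np.float64(30.1))
(15, [0.6766, -0.1676], np.float64(28.84))
(20, [0.6795, -0.1664], np.float64(28.35))
(25, [0.6797, -0.1657], np.float64(27.68))
```

```bash
python3 -m creep '[[140,-0.010,-0.035,0,0],[140,-0.019,-0.070,-0.01,0],[140,-0.019,-0.080,-0.04,10],[140,-0.010,-0.09,-0.07,20],[140,0.01,-0.10,-0.07,30],[140,0.025,-0.115,-0.07,40],[140,0.04,-0.125,-0.07,50],[140,0.057,-0.132,-0.07,60],[140,0.057,-0.132,-0.07,70],[140,0.057,-0.132,-0.07,75]]' 20
python3 - <<'E'
from h import *
print(sh([.450,-.298,.048],11)); print(telemetry.get_state()["q"].round(2))
p=imaging.snapshot("scene");cv2.imwrite("pics/s14.png",cv2.resize(p["image"][170:350,240:420],None,fx=3.3,fy=3.3,interpolation=2))
E
```

```text
clock: 18.82
tool_pos: [0.4533, -0.2972, 0.1087]
eef_rot: [0.636, 0.771, -0.005, -0.007]
contact_force: [1.1, -0.4, 0.3]
opening: 0.447
{'tcp': array([ 0.4533, -0.2972,  0.1087]), 'shift': array([-0.0004, -0.0024,  0.0607]), 'yang': np.float64(10.98), 't': 18.825, 'F': array([ 1.11, -0.42,  0.25]), 'M': array([-0.056,  0.005,  0.02 ]), 'op': 0.447, 'tilt': np.float64(0.99), 'yaw': np.float64(-0.02)}
[ 0.23  0.84  0.45  1.93 -0.66  0.54  1.33]
```

View pics/s14.png

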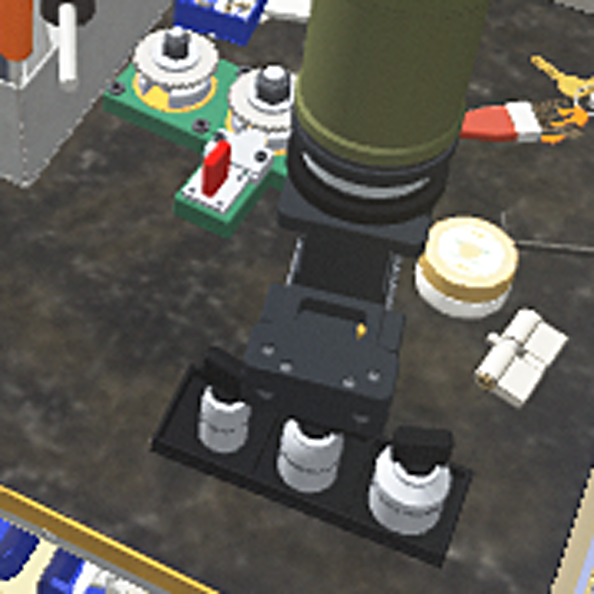

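```bash
python3 -m creep '[[140,0,-0.002,0.025,0],[140,0,-0.002,0.045,0],[140,0,-0.002,0.061,0],[140,0,-0.002,0.061,0],[255,0,-0.002,0.061,0],[255,0,-0.002,0.061,0],[255,0,-0.002,0.061,0],[255,0,-0.002,0.061,0],[255,0,-0.002,0.061,0]]' 40
python3 - <<'E'
from h import *
print(sh([.450,-.298,.048],11)); print(telemetry.get_state()["q"].round(2))
E
```

```text
clock: 20.0
tool_pos: [0.4493, -0.2981, 0.0486]
eef_rot: [0.635, 0.772, -0.005, -0.007]
contact_force: [-2.0, -0.5, 5.9]
opening: 0.139
{'tcp': array([ 0.4493, -0.2981,  0.0486]), 'shift': array([-0.    ,  0.0008,  0.0006]), 'yang': np.float64(11.11), 't': 20.0, 'F': array([-1.97, -0.52,  5.88]), 'M': array([-0.133,  0.288,  0.001]), 'op': 0.139, 'tilt': np.float64(1.01), 'yaw': np.float64(0.11)}
[ 0.3   0.93  0.34  1.95 -0.72  0.4   1.39]
```

```bash
python3 -m creep '[[255,0,0,-0.03,0],[255,0,0,-0.065,0],[255,0.01,0.03,-0.095,0],[255,0.025,0.08,-0.10,0],[255,0.04,0.13,-0.10,-5],[255,0.057,0.18,-0.10,-10],[255,0.073,0.23,-0.10,-14],[255,0.084,0.26,-0.10,-14],[255,0.084,0.263,-0.10,-14],[255,0.084,0.263,-0.10,-14]]' 40
python3 - <<'E'
from h import *
print(sh([.691,-.165,.12],25)); print(telemetry.get_state()["q"].round(2))
p=imaging.snapshot("scene");cv2.imwrite("pics/s15.png",cv2.resize(p["image"][120:260,250:410],None,fx=4.5,fy=4.2,interpolation=2))
import pickle;pickle.dump(p,open("p15.pkl","wb"))
E
```

```text
clock: 21.25
tool_pos: [0.6918, -0.1652, 0.1432]
eef_rot: [0.537, 0.844, -0.005, -0.009]
contact_force: [-0.7, -0.4, -1.1]
opening: 0.138
{'tcp': array([ 0.6918, -0.1652,  0.1432]), 'shift': array([ 0.0003, -0.0002,  0.0232]), 'yang': np.float64(25.08), 't': 21.25, 'F': array([-0.75, -0.39, -1.09]), 'M': array([-0.048,  0.072, -0.094]), 'op': 0.138, 'tilt': np.float64(1.14), 'yaw': np.float64(0.08)}
[-0.07  0.99  0.55  1.35 -0.55  0.97  1.03]
```

View pics/s15.png

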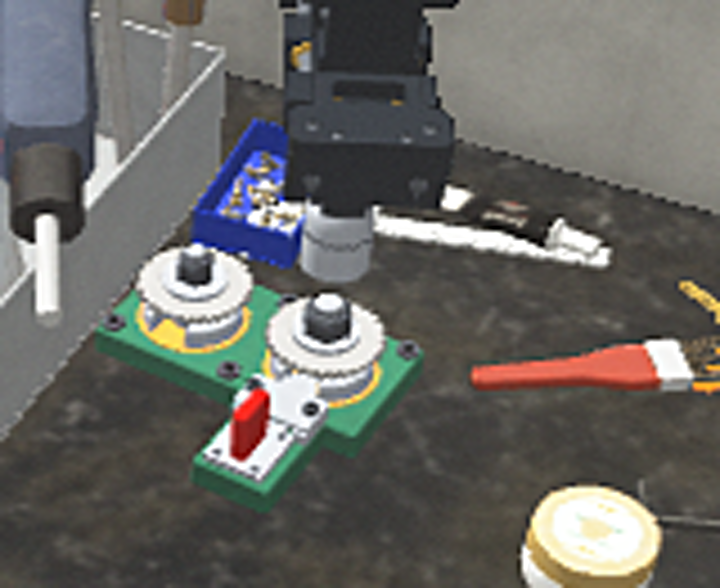

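Run:
```python
from h import *
import pickle
from scipy.optimize import minimize
a=pickle.load(open("p15.pkl","rb"))
g=cv2.cvtColor(a["image"],cv2.COLOR_BGR2GRAY)
m=(np.clip((205-g.astype(float))/130,0,1))
win=np.zeros_like(m); win[194:203,315:330]=1
def hexp(th,r,z0,z1): 
    k=np.arange(6)*np.pi/3+np.pi/6+th; return prism(np.c_[r*np.cos(k),r*np.sin(k)],z0,z1)
for th in np.radians(np.arange(-30,30,5)):
    so=[np.vstack([hexp(th,.012/np.cos(np.pi/6),.052,.0645),hexp(th,.0105/np.cos(np.pi/6),.0645,.067)])]
    f=lambda v:(np.abs(rend(a,so,(v[0],v[1],0),6)-m)*win).sum()
    o=min((minimize(f,(.6905+dx,-.1655+dy),method="Nelder-Mead",options=dict(initial_simplex=[(.6905+dx,-.1655+dy),(.694+dx,-.1645+dy),(.6912+dx,-.1615+dy)],xatol=1e-4,fatol=1e-3)) for dx,dy in((0,0),(-.002,.001))),key=lambda o:o.fun)
    print(round(np.degrees(th)),o.x.round(4),round(o.fun,2))
# socket: visible cylinder region
cv2.imwrite("pics/s15z.png",cv2.resize(a["image"][160:195,305:345],None,fx=16,fy=16,interpolation=2))
for z in (.0986,): 
    k=np.linspace(0,2*np.pi,24); print([((proj(a,[.6918+.0175*np.cos(t),-.1652+.0175*np.sin(t),z])-[305,160]+.5)*16).round().astype(int).tolist() for t in k[::3]])
    print("extent cols",[(min(c),max(c)) for c in [[(proj(a,[.6918+.0175*np.cos(t),-.1652+.0175*np.sin(t),zz])[0]-305+.5)*16 for t in k] for zz in (z,z+.02)]], "bottom row",max((proj(a,[.6918+.0175*np.cos(t),-.1652+.0175*np.sin(t),z])[1]-160+.5)*16 for t in k))
```

```text
-30 [ 0.6908 -0.1653] 19.5
-25 [ 0.6903 -0.1665] 18.06
-20 [ 0.6905 -0.1663] 15.81
-15 [ 0.6904 -0.1662] 13.24
-10 [ 0.69   -0.1659] 11.77
-5 [ 0.6901 -0.1659] 12.49
0 [ 0.6902 -0.1655] 14.3
5 [ 0.69   -0.1653] 16.04
10 [ 0.6897 -0.1653] 17.94
15 [ 0.6908 -0.1658] 19.27
20 [ 0.691  -0.1656] 19.83
25 [ 0.6908 -0.1655] 19.96
[[357, 288], [260, 283], [193, 327], [198, 393], [275, 439], [373, 435], [430, 384], [409, 319]]
extent cols [(np.float64(185.32754074418335), np.float64(431.6111985515481)), (np.float64(195.474953191263), np.float64(445.5563528891498))] bottom row 444.0506786944916
```

View pics/s15z.png

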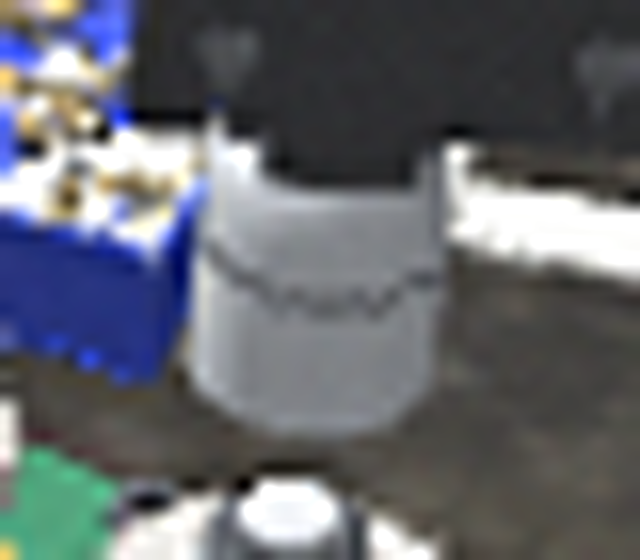

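Run:
```python
from h import *
print(sh([.6885,-.1657,.114],22))
```

```text
{'tcp': array([ 0.6914, -0.1658,  0.1434]), 'shift': array([ 0.0011, -0.0021,  0.0295]), 'yang': np.float64(25.01), 't': 21.3, 'F': array([-1.24, -0.42, -1.1 ]), 'M': array([-0.083,  0.005,  0.035]), 'op': 0.132, 'tilt': np.float64(1.14), 'yaw': np.float64(3.01)}
```

```bash
python3 -m creep '[[255,0.001,-0.002,0.015,3],[255,0.001,-0.002,0.029,3],[255,0.001,-0.002,0.029,3],[255,0.001,-0.002,0.033,3],[255,0.001,-0.002,0.036,3],[255,0.001,-0.002,0.036,3]]' 40
python3 - <<'E'
from h import *
print(sh([.6885,-.1657,.0966],22))
p=imaging.snapshot("scene");cv2.imwrite("pics/s16.png",cv2.resize(p["image"][160:215,300:350],None,fx=12,fy=10.5,interpolation=2))
E
```

```text
clock: 22.05
tool_pos: [0.69, -0.1646, 0.1076]
eef_rot: [0.558, 0.83, -0.005, -0.008]
contact_force: [-0.3, -0.6, 0.0]
opening: 0.14
{'tcp': array([ 0.69  , -0.1646,  0.1076]), 'shift': array([-0.0006, -0.0016,  0.011 ]), 'yang': np.float64(22.13), 't': 22.05, 'F': array([-0.32, -0.62,  0.03]), 'M': array([-0.158,  0.067, -0.024]), 'op': 0.14, 'tilt': np.float64(1.05), 'yaw': np.float64(0.13)}
```

View pics/s16.png

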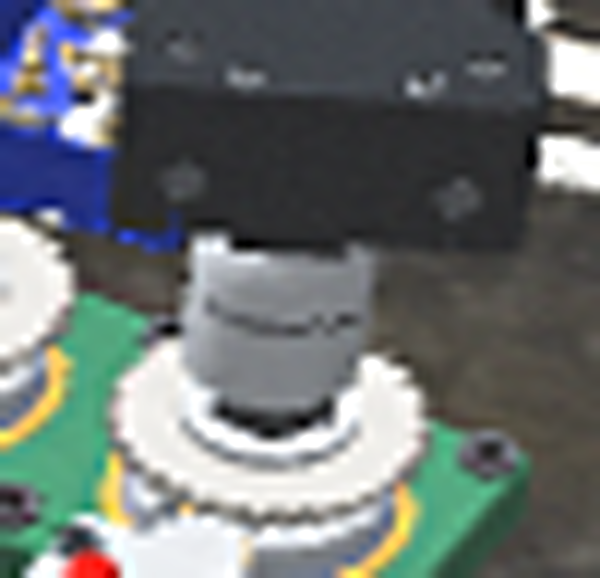

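```bash
python3 -m creep '[[255,0,0,0.003,0],[255,0,0,0.006,0],[255,0,0,0.009,0],[255,0,0,0.009,0]]' 40
python3 - <<'E'
from h import *
print(sh([.6885,-.1657,.0966],22))
E
```

```text
clock: 22.6
tool_pos: [0.6895, -0.1651, 0.0982]
eef_rot: [0.558, 0.83, -0.005, -0.008]
contact_force: [-0.8, -4.2, -1.9]
opening: 0.138
{'tcp': array([ 0.6895, -0.1651,  0.0982]), 'shift': array([-0.0002, -0.0011,  0.0016]), 'yang': np.float64(22.11), 't': 22.6, 'F': array([-0.85, -4.15, -1.87]), 'M': array([-0.937,  0.242,  0.01 ]), 'op': 0.138, 'tilt': np.float64(1.08), 'yaw': np.float64(0.11)}
```

```bash
python3 -m creep '[[255,-0.0007,0,0.001,0],[255,-0.0007,0,0.003,0],[255,-0.0007,0,0.004,0],[255,-0.0007,0,0.004,0]]' 50
python3 - <<'E'
from h import *
print(sh([.6885,-.1657,.0966],22))
E
```

```text
clock: 23.1
tool_pos: [0.6899, -0.1655, 0.0966]
eef_rot: [0.558, 0.83, -0.004, -0.008]
contact_force: [-5.7, -1.4, 11.2]
opening: 0.138
{'tcp': array([ 0.6899, -0.1655,  0.0966]), 'shift': array([ 0.0003, -0.0013,  0.0001]), 'yang': np.float64(22.12), 't': 23.1, 'F': array([-5.65, -1.38, 11.24]), 'M': array([-0.444,  1.34 ,  0.054]), 'op': 0.138, 'tilt': np.float64(1.03), 'yaw': np.float64(0.12)}
```

```bash
python3 -m creep '[[255,0,-0.0007,0,0],[255,0,-0.0007,0,0],[255,0,-0.0007,0,-4],[255,0,-0.0007,0,-8],[255,0,-0.0007,0,-12],[255,0,-0.0007,0,-16],[255,0,-0.0007,0,-20],[255,0,-0.0007,0,-24],[255,0,-0.0007,0,-24]]' 60
python3 - <<'E'
from h import *
print(sh([.6885,-.1657,.0966],72)); print(telemetry.get_state()["q"].round(2))
p=imaging.snapshot("scene");cv2.imwrite("pics/s17.png",cv2.resize(p["image"][150:250,270:370],None,fx=6,fy=6,interpolation=2))
E
```

```text
clock: 24.22
tool_pos: [0.6893, -0.1659, 0.0966]
eef_rot: [0.374, 0.927, -0.003, -0.008]
contact_force: [-5.1, -1.6, 10.8]
opening: 0.132
{'tcp': array([ 0.6893, -0.1659,  0.0966]), 'shift': array([ 0.0007, -0.0004,  0.    ]), 'yang': np.float64(46.06), 't': 24.225, 'F': array([-5.13, -1.6 , 10.83]), 'M': array([-0.528,  1.206, -0.324]), 'op': 0.132, 'tilt': np.float64(1.01), 'yaw': np.float64(-25.94)}
[-0.02  1.02  0.42  1.38 -0.47  0.86  1.34]
```

View pics/s17.png

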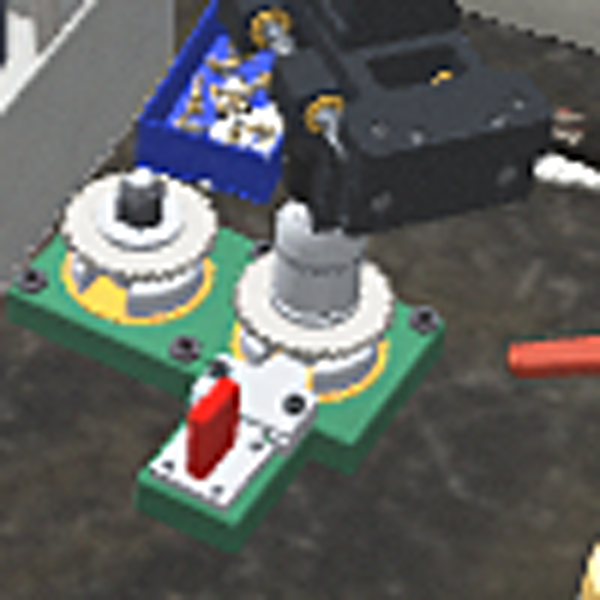

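```bash
python3 -m creep '[[255,0,0,0,-5],[255,0,0,0,-10],[255,0,0,0,-15],[255,0,0,0,-20],[255,0,0,0,-25],[255,0,0,0,-30],[255,0,0,0,-30],[255,0,0,0,-30]]' 60
python3 - <<'E'
from h import *
print(sh([.6885,-.1657,.0966],72)); print(telemetry.get_state()["q"].round(2))
p=imaging.snapshot("scene");cv2.imwrite("pics/s18.png",cv2.resize(p["image"][150:350,240:420],None,fx=3.5,fy=3,interpolation=2))
E
```

```text
clock: 25.28
tool_pos: [0.6891, -0.1661, 0.0966]
eef_rot: [0.122, 0.993, -0.001, -0.009]
contact_force: [-5.0, -3.0, 10.3]
opening: 0.135
{'tcp': array([ 0.6891, -0.1661,  0.0966]), 'shift': array([ 0.0007,  0.0003, -0.    ]), 'yang': np.float64(76.03), 't': 25.275, 'F': array([-4.97, -2.95, 10.33]), 'M': array([-0.558,  1.231, -0.263]), 'op': 0.135, 'tilt': np.float64(1.05), 'yaw': np.float64(4.03)}
[ 0.04  1.    0.28  1.38 -0.32  0.83  1.75]
```

View pics/s18.png

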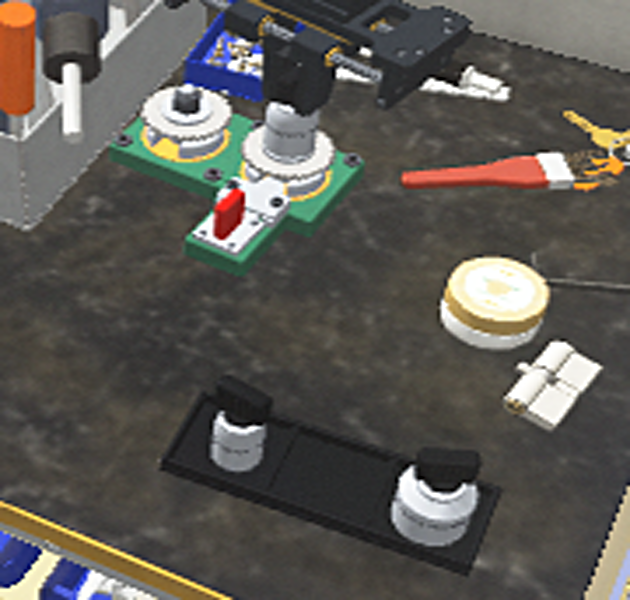

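```bash
python3 -c "
from plant import r
print(r.finish_job())"
```

```text
the job is handed in; nothing more can be done
None
```

The job is handed in, with the medium socket still gripped and seated on the locking station's nut, and the nut turned loose. The hand-in reported no verdict, so the results below rest on my own last checks.

- **Locking the arbor:** I slid the plate through the guide until it stopped hard at about 15 N. In the picture the plate matched the modelled home position, and it still looked home in the last picture.
- **Choosing the socket:** The locking station's nut measured about 24 mm in the picture and the other about 18 mm, so I used only the medium socket. The small and large sockets were never touched and stand upright in the tray.
- **Seating:** The socket went down to the height I had worked out (TCP 96.6 mm) and pressed at about 11 N.
- **Turning:** I turned the socket 54° anticlockwise. The torque was about 0.3 N m, as expected for a turning nut. Allowing for play in the socket, I estimate the nut moved 0.8–0.9 rad, but I could not read its angle directly. At the end the grip was set to 60 N and the time was 25.3 s.

**Small disagreements:** The tool leaned about 1.1° throughout after it reached a joint limit while picking up the plate. That is well inside the 0.07 rad (4°) allowed. The camera positions were also about 2 mm off from the arm's, and I corrected for this by comparing pictures with the arm's position.

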